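# Load a resin block and feed it up three clicks

### The arm

A 6-joint arm with a two-finger parallel gripper is mounted at the origin on the work surface. World frame = base frame: x ahead of the robot, y to its left, z up, the work surface at z = 0. Lengths are in m, angles in rad, forces in N, time in s.
With the tool pointing down it reaches from about 0.3 to 0.875 m from the base axis. Payload 6.4 kg.
Tool frame: the origin (TCP) lies midway between the tips of the shut fingers; the grasp point (between the pads) lies 19 mm behind it; z points along the fingers, y is the direction in which the jaws open and shut (so a half turn about z gives the same grasp; the last joint's range is limited). The gripper opens to 85 mm and grips with 20 to 120 N. Pads are 22 mm wide; open, the fingers measure 114 mm over their backs; the gripper's body (76 mm by 85 mm) begins 54 mm behind the grasp point. The pads swing forward as they close: fully open they stand 13 mm farther back than shut.
Start: joints at [-1.468, 0.181, 1.607, -0, 1.354, -0.206], TCP at [0.175, -0.548, 0.231] pointing down, gripper open.
Joint ranges: [-2.99, 2.99], [-0.89, 2.07], [0.3, 2.58], [-1.14, 4.28], [0, 2.63], [-3.12, 3.12]. Speed limits (rad/s): [2.57, 2.57, 3.01, 3.14, 3.14, 3.14].

### API

Orientations are given as a unit quaternion [w, x, y, z].
In Python, from bench import get_obs, camera, hand_in gives the robot as it stands.
- The arm moves only by the tool drive_tool, never from a script. Its argument "deltas" is a list of rows, each a list of 2 entries, a list of its own where there are three numbers: the shift along the world's x, y, z in m, then the turn about the world's z in rad. A call has 1 to 10 rows; each row shifts and turns the pose as measured when the row begins; what a row does not reach is not made up. A row lasts 1/10 s, in which the tool goes at most 50 mm and 8.59 degrees, less where a joint would pass 70% of its speed; a pose out of reach is approached as far as the arm can. A call is refused whole if a number of a shift passes 0.05 or a number of a turn 0.15, either way. A call with a gripper value outside its range is refused whole. "gripper" is the opening, from 0 (shut) to 1 (fully open), set as the call begins (left out, the last holds). The fingers move at their own pace and stop on an object; the grip force is fixed at half the most. Time passes only in rows, so rows that do not move let the fingers close. It gives the time, the measured TCP pose, the force and the opening at its end, in the units of the state.
- get_obs(): the state, without advancing time (a new reading comes with each control period).
- camera(name): name is "scene" or "top" or "wrist"; returns a dict with "frame" (480x640x3 uint8, red, green, blue), "fx", "fy", "cx", "cy" (pixels), "eye" and "attitude" of the camera in the world. Camera axes: x right, y down, z forward; pixel columns grow to the right and rows downward; lengths in m; the calibration is good to about 2 mm. A picture is of the moment at which its call begins. There is no depth.
- hand_in(): hands the job in, once; it reports no verdict.
The state is a dict: "time_s": time; "q": joint angles; "dq": joint speeds; "joint_efforts": joint torques, N m; "eef_pos": TCP position; "eef_rot": TCP orientation; "wrist_force": force on the tool from outside, world axes, zero at the start; "torque": the same for the moment, N m; "opening": opening from 0.0 (shut) to 1.0 (fully open).
Only numpy, scipy, OpenCV 4.12 (cv2) and the standard library are available. Lean on these libraries where they do the work, as an engineer would, in place of code of your own. Each camera call takes 0.05 s, during which the arm holds its last target.

### The job

Take the yellow-topped resin sample block and press it down into the recess of the grey specimen feeder until its yellow head lies flush on the metal chuck. Then swing the feeder's red-knobbed ratchet lever exactly three clicks on from where it stands, anticlockwise seen from above, never going past the third click, and finish while still holding the lever at that third click. Leave the other blocks and the things around them where they are.

Things in the scene. Friction and masses are not known exactly. Their poses are not given: they have to be found in the camera images.
- block_yellow: Loose sample block, 70 g, standing upright. Amber resin shank 36 x 24 mm, 20 mm tall with a stepped (tapered) lowest 3 mm; above it a yellow plastic head 44 (x) x 32 (y) x 18 mm tall. Total height 38 mm. Origin: centre of its underside; x along its long side, z up. Grip the head across its 32 mm side.
- block_blue: Bystander: same block with a blue head. Leave alone.
- block_white: Bystander: same block with a white head. Leave alone.
- feeder: Grey specimen feeder fixed to the bench: base plate 150 (x) x 260 (y) mm, top at 25 mm height. Origin: centre of its underside on the bench. The chuck stands at y = +80 mm, the lever's upright axis at y = -50 mm. Apart from the chuck (with the block) and the lever's knob, nothing on it stands higher than 66 mm.
- chuck_mouth (a point): Centre of the recess mouth, level with the chuck's flat top rim (60 to 65 mm above the bench at the start). x along the recess's long side (= feeder x), z up. Recess 38 x 26 mm, 24 mm deep; it takes the block's shank with the block's x along this x, either way round. The block's head, bigger than the recess, lands on the rim: fully home, the block's origin is 20 mm below this point.
- feeder_chuck: Aluminium chuck with the recess, 66 (x) x 56 (y) x 46 mm, origin under its centre, 46 mm below the rim. A sprung ball in one long wall of the recess meets the shank about 8 mm down: the block stops there by its own weight and has to be pushed on with 5 to 10 N; 20 N does no harm. The chuck rises 2 mm with each click of the lever.
- feed_lever: Ratchet lever: steel bar 16 mm wide on an upright axis. Origin on the axis, 32 mm above the bench; its x axis points along the bar to the knob, z up. Forward is anticlockwise from above (positive about z), the knob sweeping away from the robot. At the start it rests in one of three notches, its x axis 0.15 to 0.65 rad clockwise of the feeder's -y. Five or more notches lie ahead.
- lever_axis (a point): Point on the lever's upright axis, on top of its hub, 66 mm above the bench. Clicks are 0.25 rad apart. Leaving a notch takes 5 to 7 N at the knob; this fades and, after about 60 % of the way, turns into a forward pull as the pawl drops into the next notch. Let go, it stays in the notch; pulling it back takes two to three times the force. Viscous drag about 1 N at 0.1 m/s at the knob.
- knob (a point): Top centre of the lever's upright red knob: 22 mm diameter, 42 mm tall above the bar, 100 mm from the lever's axis, top 100 mm above the bench. Fixed to the lever but round, so the fingers can turn about it. One click moves it 25 mm along its arc.
- wash_bottle: Bystander: white bottle 64 mm wide, 160 mm tall, origin under its centre.
- petri_dish: Bystander: clear round dish 90 mm wide, 14 mm tall, origin under its centre.
- beaker: Bystander: glass beaker 70 mm wide, 85 mm tall, origin under its centre.
- jar: Bystander: amber jar with orange cap, 60 mm wide, 70 mm tall, origin under its centre.
- timer: Bystander: white timer 50 x 70 x 22 mm, origin under its centre.

How it is judged:
On the way, in this order (a step that is already met when the one before it is completed fails the run):
1. the yellow block is pressed home in the recess, head flush on the chuck, before the lever is moved (z of block_yellow in the frame of chuck_mouth below -0.018 m and horizontal distance between block_yellow and chuck_mouth below 0.004 m and angle between block_yellow's own z axis and vertical below 0.06 rad and distance of knob from where it was at the start of the episode below 0.011 m), for 0.2 s.
2. the lever stands at the third click and the fingers hold it (distance of knob from where it was at the start of the episode between 0.0646 and 0.0825 m and contact force between the fingers and feed_lever above 1 N), for 0.2 s.
At the end, for the whole second after the job is handed in: The lever rests at the third click from its start (within about 0.09 rad, i.e. 9 mm at the knob) with the fingers still on it with more than 1 N, and the yellow block sits home in the chuck: head within 2 mm of the rim, centred within 4 mm, upright within 0.06 rad, not touched by the robot (all of step 2 and z of block_yellow in the frame of chuck_mouth below -0.018 m and horizontal distance between block_yellow and chuck_mouth below 0.004 m and angle between block_yellow's own z axis and vertical below 0.06 rad and contact force between the arm and block_yellow below 0.1 N); the arm keeps its last pose, push and grip.
It fails at once if the lever goes past the third click (0.14 rad beyond it) (distance of knob from where it was at the start of the episode above 0.086 m).
It fails at once if another block is disturbed by more than 20 mm (distance of any of block_blue, block_white from where it was at the start of the episode above 0.02 m).
It fails at once if a bystander is disturbed by more than 20 mm (distance of any of wash_bottle, petri_dish, beaker, jar, timer from where it was at the start of the episode above 0.02 m).
It also fails if it takes over 70 s, if anything falls off the work surface, if the arm or the gripper's body presses on something with over 40 N, if the wrist force passes 120 N, or if a joint passes its speed limit or range.

## Working session

There is one attempt and no reset: what is moved stays moved. The work goes in short steps, Python scripts to look and compute and a tool call to move; the robot and the scene stay as the last step left them, time stands still between calls to the robot, and variables do not carry over. Pictures are saved under pics/ and viewed, and the job is handed in when it is done.

Besides the shell and the picture viewer there is one more tool, called by a JSON object that holds its "fn" and its "kwargs", one argument or row to a line. drive_tool: Moves the arm, as the interface text tells. Its arguments: {"type":"object","properties":{"deltas":{"type":"array","items":{"type":"array"}},"gripper":{"type":"number"}},"required":["deltas"]}

```bash
mkdir -p pics; ls
python3 - <<'E'
from bench import get_obs,camera
import cv2
o=get_obs();print(o)
for n in ["scene","top","wrist"]:
    c=camera(n);cv2.imwrite(f"pics/{n}0.png",c["frame"][:,:,::-1]);print(n,{k:v for k,v in c.items() if k!="frame"})
E
```

```text
pics
{'time_s': 0.0, 'q': array([-1.46833255e+00,  1.81539392e-01,  1.60801379e+00, -8.70459342e-06,
        1.35382197e+00, -2.06306246e-01]), 'dq': array([-9.87154419e-05,  1.63406734e-03,  1.95984968e-03, -7.27437968e-04,
        4.59599940e-04,  3.16490062e-04]), 'joint_efforts': array([ 1.74363788e-03, -4.44870579e+01, -3.51336551e+01, -3.07087448e-04,
        9.08013317e-03,  3.12218219e-06]), 'eef_pos': array([ 0.17468687, -0.54723179,  0.2303823 ]), 'eef_rot': array([-8.90270096e-04,  9.88105748e-01,  1.53773325e-01,  4.20103552e-05]), 'wrist_force': array([ 0.28222918, -0.12811582,  0.64225506]), 'torque': array([-0.02303403,  0.0717013 , -0.0448165 ]), 'opening': 0.9972643579764964}
scene {'fx': 442.92593547172436, 'fy': 442.92593547172436, 'cx': 324.7035417775882, 'cy': 240.9732430282719, 'eye': array([0.91231257, 0.60807664, 0.85752513]), 'attitude': array([-0.07663912,  0.22617947,  0.90730965, -0.3460614 ])}
top {'fx': 471.4578476232531, 'fy': 471.4578476232531, 'cx': 317.8886137394487, 'cy': 238.65786261184093, 'eye': array([ 0.38419555, -0.01240791,  1.10643275]), 'attitude': array([-0.06593828,  0.70472239, -0.70341191,  0.06503977])}
wrist {'fx': 369.9370879180191, 'fy': 369.9370879180191, 'cx': 318.47259768142646, 'cy': 241.87295033877388, 'eye': array([ 0.24953463, -0.52391471,  0.37315877]), 'attitude': array([ 0.12348352,  0.79815734, -0.58268873, -0.090391  ])}
```

View pics/scene0.png

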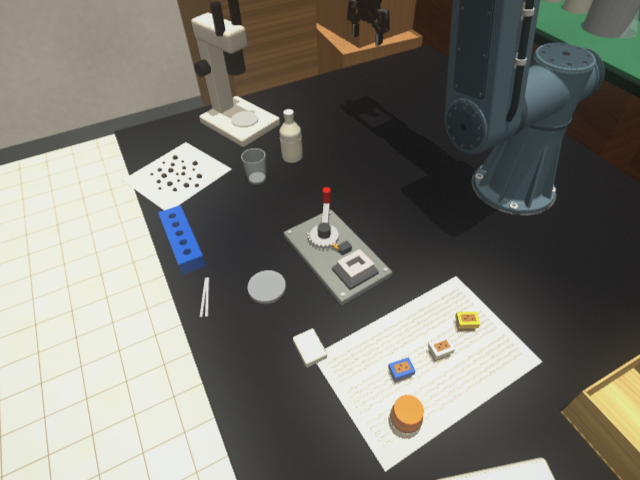

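View pics/top0.png

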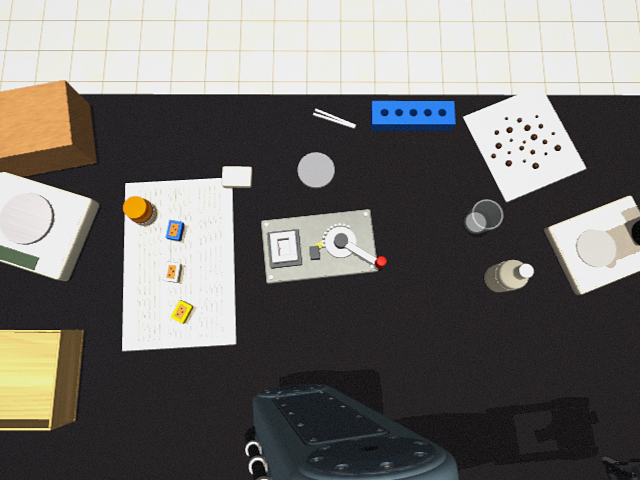

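View pics/wrist0.png

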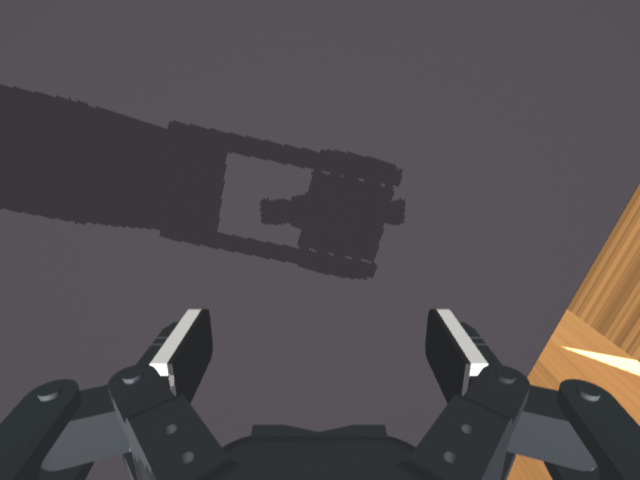

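The top view shows the yellow block near (181,311), the chuck recess near (285,247), the hub near (341,241) and the knob near (381,261). The wrist view shows only bare bench. Next I'll measure these points.

```bash
cat > h.py <<'E'
import numpy as np,cv2
from scipy.spatial.transform import Rotation as R
from bench import get_obs,camera
def rot(q): return R.from_quat([q[1],q[2],q[3],q[0]]).as_matrix()
def ray(c,u,v):
    d=rot(c["attitude"])@np.array([(u-c["cx"])/c["fx"],(v-c["cy"])/c["fy"],1]);return np.array(c["eye"]),d
def onz(c,u,v,z):
    e,d=ray(c,u,v);return e+d*(z-e[2])/d[2]
def proj(c,p):
    x=rot(c["attitude"]).T@(np.array(p)-c["eye"]);return np.array([c["fx"]*x[0]/x[2]+c["cx"],c["fy"]*x[1]/x[2]+c["cy"]])
def hsv(c): return cv2.cvtColor(c["frame"],cv2.COLOR_RGB2HSV)
def blobs(m,amin=20):
    cs,_=cv2.findContours(m.astype(np.uint8)*255,cv2.RETR_EXTERNAL,cv2.CHAIN_APPROX_NONE)
    return sorted([k for k in cs if cv2.contourArea(k)>amin],key=cv2.contourArea,reverse=True)
def tri(a,b):
    (e1,d1),(e2,d2)=a,b
    d1=d1/np.linalg.norm(d1);d2=d2/np.linalg.norm(d2)
    t=np.linalg.lstsq(np.stack([d1,-d2],1),e2-e1,rcond=None)[0]
    p,q=e1+t[0]*d1,e2+t[1]*d2;return (p+q)/2,np.linalg.norm(p-q)
def save(c,n,box=None,s=1):
    f=c["frame"][:,:,::-1]
    if box: f=f[box[1]:box[3],box[0]:box[2]]
    cv2.imwrite("pics/"+n,cv2.resize(f,None,fx=s,fy=s,interpolation=cv2.INTER_CUBIC))
E
python3 - <<'E'
from h import *
t=camera("top");s=camera("scene")
for n,c in(("top",t),("scene",s)):
    h=hsv(c);H,S,V=[h[...,i].astype(int) for i in range(3)]
    for nm,m in (("yellow",(H>24)&(H<34)&(S>180)&(V>130)),("red",((H<4)|(H>176))&(S>180)&(V>90))):
        for k in blobs(m,20)[:3]:
            r=cv2.minAreaRect(k);print(n,nm,np.round(r[0],1),np.round(r[1],1),round(r[2]),
              "onz",np.round(onz(c,*r[0],.038 if nm=="yellow" else .1),4))
            if nm=="yellow": print(np.round([onz(c,*p,.038)[:2] for p in cv2.boxPoints(r)],4).tolist())
save(t,"t1.png",(245,195,405,300),5);save(s,"s1.png",(270,170,410,310),4);save(t,"t2.png",(120,190,240,350),3.5)
E
```

```text
top yellow [181.1 311.3] [13.9 19.2] 27 onz [0.4185 0.2955 0.038 ]
[[0.4063, 0.3183], [0.4445, 0.3012], [0.4307, 0.2726], [0.3927, 0.2898]]
top red [380.3 261.3] [ 9.2 11.3] 45 onz [ 0.5238 -0.1453  0.1   ]
scene red [326.5 194.5] [15.  7.] 90 onz [ 0.5368 -0.1285  0.1   ]
```

View pics/t1.png

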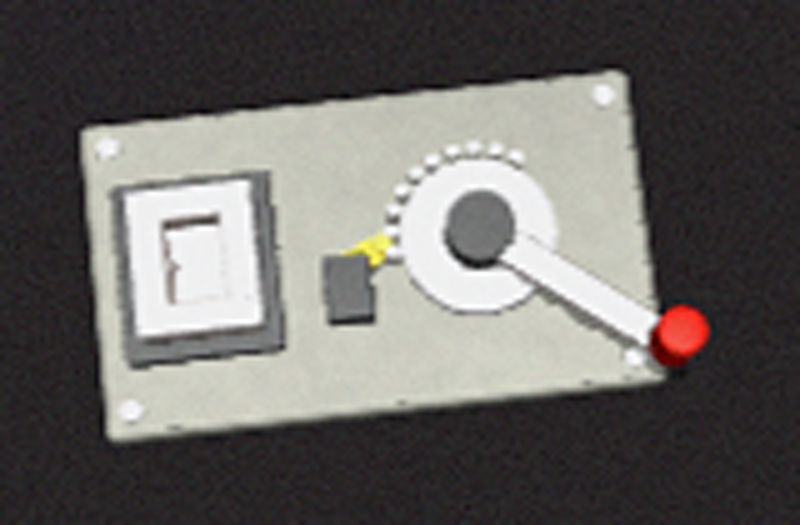

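View pics/s1.png

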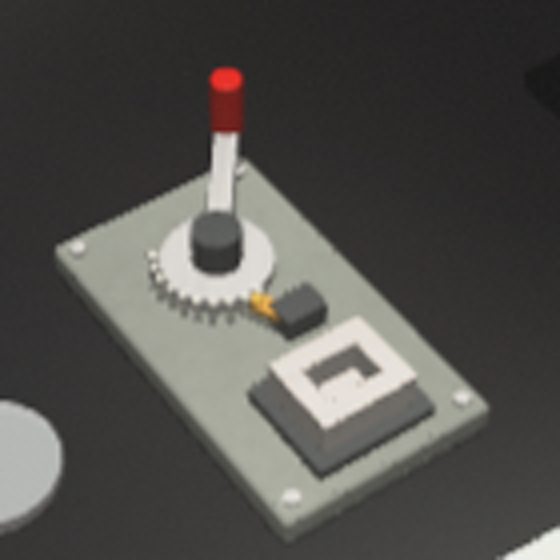

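View pics/t2.png

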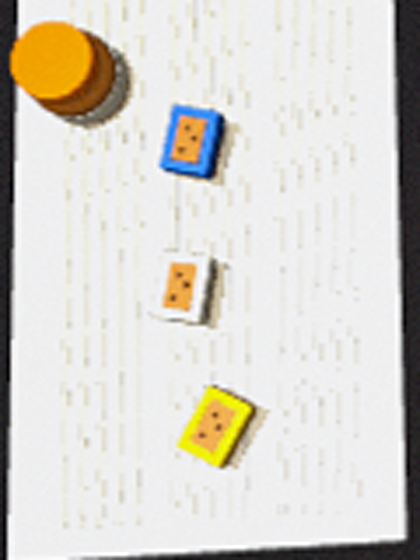

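Run:
```python
from h import *
t=camera("top");s=camera("scene")
h=hsv(t);H,S,V=[h[...,i].astype(int) for i in range(3)]
P=lambda u,v,z:onz(t,245+u/5,195+v/5,z)[:2]
f=np.array([P(*a,.025) for a in((82,128),(622,70),(665,380),(110,440))]);print("feeder",f.round(4).tolist(),"ctr",f.mean(0).round(4))
ey=(f[0]-f[1]+f[3]-f[2])/2;ex=(f[0]-f[3]+f[1]-f[2])/2
print("len",np.linalg.norm(ey),np.linalg.norm(ex),"yaw",np.arctan2(-ey[0],ey[1]),np.arctan2(ex[1],ex[0]))
r=np.array([P(*a,.0625) for a in((122,194),(250,180),(268,325),(137,340))]);print("rim",r.mean(0),np.linalg.norm(r[0]-r[1]),np.linalg.norm(r[1]-r[2]))
r=np.array([P(*a,.0625) for a in((161,219),(217,212),(227,299),(170,306))]);print("recess",r.mean(0),np.linalg.norm(r[0]-r[1]),np.linalg.norm(r[1]-r[2]))
print("hub",P(481,222,.066),"knob",P(686,328,.1))
S1=lambda u,v:ray(s,270+u/4,170+v/4); T1=lambda u,v:ray(t,245+u/5,195+v/5)
print("hub tri",tri(T1(481,222),S1(217,227)),"knob",tri(T1(686,328),S1(227,76)))
print("rim corners tri",[tri(T1(*a),S1(*b)) for a,b in(((122,194),(322,428)),((250,180),(268,372)),((268,325),(358,317)),((137,340),(417,375)))])
```

```text
feeder [[0.6301, 0.1221], [0.6586, -0.1323], [0.5116, -0.1495], [0.4834, 0.1057]] ctr [ 0.5709 -0.0135]
len 0.2563419384268699 0.14779674504175822 yaw 0.11067387136448005 0.11361597381703781
rim [0.56120485 0.06552952] 0.0580962622025219 0.06668295110608789
recess [0.56142173 0.06575589] 0.02540147269898205 0.03995972166985885
hub [ 0.57783288 -0.06321432] knob [ 0.52523617 -0.14948408]
hub tri (array([ 0.57818889, -0.06325242,  0.06346773]), np.float64(0.0002826649366332898)) knob (array([ 0.52537114, -0.14967457,  0.09701819]), np.float64(0.0006983962727787576))
rim corners tri [(array([0.59375941, 0.09812557, 0.05632665]), np.float64(0.0037127054215493867)), (array([0.60003056, 0.04178632, 0.04918333]), np.float64(0.0007489343149317703)), (array([0.53318302, 0.03248704, 0.05148353]), np.float64(0.0003126676512193899)), (array([0.52667661, 0.09030386, 0.05559747]), np.float64(0.0028381914172270445))]
```

{"fn": "drive_tool", "kwargs": {
  "deltas": [
    [[0.025,0.043,0],-0.1],
    [[0.025,0.043,0],-0.1],
    [[0.025,0.043,0],-0.1],
    [[0.025,0.043,0],-0.1],
    [[0.025,0.043,0],-0.1],
    [[0.025,0.043,0],-0.1],
    [[0.025,0.043,0],-0.1],
    [[0.02,0.045,0],0],
    [[0.01,0.048,0],0],
    [[0.0,0.048,0],0]
  ],
  "gripper": 0.65
}}

```text
time_s: 1.35
eef_pos: [0.3792, -0.1016, 0.2315]
eef_rot: [0.001, 0.977, -0.215, 0.002]
wrist_force: [1.2, 0.1, 0.1]
opening: 0.653
```

{"fn": "drive_tool", "kwargs": {
  "deltas": [
    [[0.004,0.05,0],0],
    [[0.004,0.05,0],0],
    [[0.004,0.05,0],0],
    [[0.004,0.05,0],0],
    [[0.004,0.05,0],0],
    [[0.004,0.05,0],0],
    [[0.004,0.04,0],0],
    [[0.004,0.03,-0.01],0],
    [[0,0.02,-0.02],0],
    [[0,0,0],0]
  ]
}}

```text
time_s: 2.35
eef_pos: [0.4083, 0.2982, 0.2043]
eef_rot: [-0.001, 0.977, -0.211, 0.008]
wrist_force: [-0.6, -0.4, -0.1]
opening: 0.649
```

Run:
```python
from h import *
o=get_obs();print(o["eef_pos"],o["eef_rot"])
c=camera("wrist");save(c,"w1.png");print(c["eye"],c["attitude"])
h=hsv(c);H,S,V=[h[...,i].astype(int) for i in range(3)]
for k in blobs((H>24)&(H<34)&(S>150)&(V>100),100)[:3]:
    r=cv2.minAreaRect(k);print(r);b=np.array([onz(c,*p,.038)[:2] for p in cv2.boxPoints(r)]);print(b.round(4).tolist(),b.mean(0))
```

```text
[0.40830031 0.29819893 0.20432899] [-9.39303551e-04  9.77440367e-01 -2.11047031e-01  8.28240292e-03]
[0.47747508 0.26674101 0.3481697 ] [-0.07702576 -0.53677771  0.83119016  0.12271773]
((304.5, 192.0), (18.0, 17.0), 90.0)
[[0.4479, 0.302], [0.442, 0.289], [0.4282, 0.2954], [0.4341, 0.3085]] [0.43805899 0.29871822]
```

View pics/w1.png

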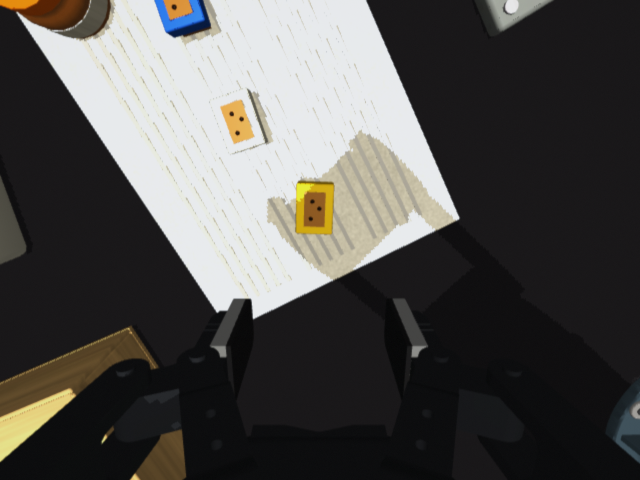

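The wrist view shows the yellow block at (296–333, 182–234), almost aligned with the jaws. It is partly in the gripper's shadow, so I'll redo the mask to include the shaded yellow.

Run:
```python
from h import *
c=camera("wrist");save(c,"w2.png",(270,160,360,260),6)
h=hsv(c);H,S,V=[h[...,i].astype(int) for i in range(3)]
k=blobs((H>20)&(H<34)&(S>150)&(V>100),100)[0]
r=cv2.minAreaRect(k);print(r);b=np.array([onz(c,*p,.038)[:2] for p in cv2.boxPoints(r)]);print(b.round(4).tolist(),b.mean(0))
for i in range(4):
    d=b[(i+1)%4]-b[i];print(np.linalg.norm(d),np.arctan2(d[1],d[0]))
o=get_obs();q=o["eef_rot"];print("psi",2*np.arctan2(q[2],q[1]))
```

```text
((314.5, 208.5), (51.0, 37.0), 90.0)
[[0.449, 0.3015], [0.4362, 0.2732], [0.3955, 0.291], [0.4088, 0.3205]] [0.42237594 0.2965657 ]
0.03106881290094881 -1.995137028195564
0.044386078027519295 2.727810621276391
0.032334799502733914 1.147138795519991
0.04441285169782934 -0.4422943490423193
psi -0.42700259899083226
```

View pics/w2.png

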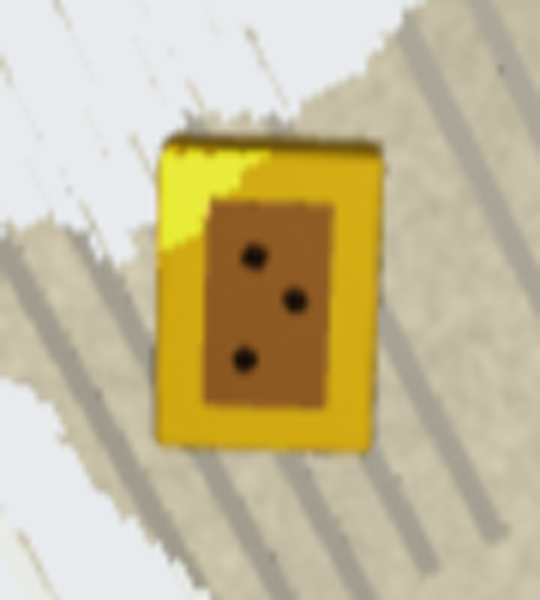

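Run:
```python
from h import *
c=camera("wrist")
b=np.array([onz(c,270+u/6,160+v/6,.038)[:2] for u,v in((163,150),(381,153),(372,450),(157,442))])
print(b.mean(0))
for i in range(4):
    d=b[(i+1)%4]-b[i];print(np.linalg.norm(d),np.arctan2(d[1],d[0]))
print(get_obs()["eef_pos"])
```

```text
[0.42210142 0.29621104]
0.030658824872776727 -2.0099377408537986
0.04332293618185383 2.6965813650676242
0.03143460484116149 1.107596400562397
0.04257823576024741 -0.46312267184946093
[0.41037987 0.29627827 0.20733679]
```

{"fn": "drive_tool", "kwargs": {
  "deltas": [
    [[0.011,0,-0.03],-0.025],
    [[0,0,-0.04],0],
    [[0,0,-0.04],0],
    [[0,0,-0.02],0],
    [[0,0,0],0],
    [[0,0,0],0]
  ]
}}

```text
time_s: 3.1
eef_pos: [0.4292, 0.2908, 0.083]
eef_rot: [-0.005, 0.973, -0.23, 0.018]
wrist_force: [-0.3, 0.6, 0.3]
opening: 0.648
```

Run:
```python
from h import *
o=get_obs();q=o["eef_rot"];print(o["eef_pos"],q,2*np.arctan2(q[2],q[1]),rot(q)[:,2])
c=camera("wrist");save(c,"w3.png")
```

```text
[0.42917408 0.29078454 0.08303816] [-0.00543969  0.97306848 -0.22978507  0.0175202 ] -0.46379316363962 [ 0.03659663  0.00253463 -0.9993269 ]
```

View pics/w3.png

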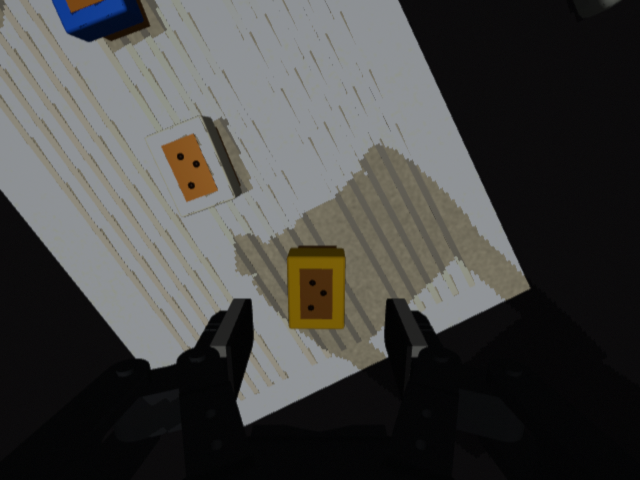

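The jaws straddle the block at (316,290), but the tool has tilted by 0.037 rad during fast moves. I'll check how the tilt depends on speed.

{"fn": "drive_tool", "kwargs": {
  "deltas": [
    [[0,0,0.04],0],
    [[0,0,0.04],0],
    [[0,0,0],0],
    [[0,0,0],0]
  ]
}}

```text
time_s: 3.55
eef_pos: [0.4321, 0.2904, 0.1729]
eef_rot: [-0.008, 0.973, -0.231, 0.022]
wrist_force: [0.4, 0.1, -0.8]
opening: 0.654
```

{"fn": "drive_tool", "kwargs": {
  "deltas": [
    [[0,0,0],0],
    [[0,0,0],0],
    [[0,0,0],0],
    [[0,0,0],0],
    [[0,0,0],0]
  ]
}}

```text
time_s: 4.05
eef_pos: [0.4313, 0.2897, 0.1717]
eef_rot: [-0.007, 0.973, -0.231, 0.021]
wrist_force: [0.2, -0.6, -1.1]
opening: 0.651
```

{"fn": "drive_tool", "kwargs": {
  "deltas": [
    [[0,0,-0.01],0],
    [[0,0,-0.01],0],
    [[0,0,-0.01],0],
    [[0,0,-0.01],0],
    [[0,0,0],0]
  ]
}}

```text
time_s: 4.55
eef_pos: [0.4297, 0.2891, 0.1259]
eef_rot: [-0.006, 0.973, -0.231, 0.019]
wrist_force: [-0.0, 0.3, -0.3]
opening: 0.65
```

{"fn": "drive_tool", "kwargs": {
  "deltas": [
    [[-0.04,0,0],0],
    [[0,0,0],0],
    [[0,0,0],0]
  ]
}}

```text
time_s: 4.85
eef_pos: [0.388, 0.2886, 0.1242]
eef_rot: [-0.005, 0.973, -0.231, 0.018]
wrist_force: [0.0, 0.9, -0.4]
opening: 0.647
```

{"fn": "drive_tool", "kwargs": {
  "deltas": [
    [[0.01,0,0],0],
    [[0.01,0,0],0],
    [[0.01,0,0],0],
    [[0,0,0],0],
    [[0,0,0],0]
  ]
}}

```text
time_s: 5.35
eef_pos: [0.4244, 0.2889, 0.1254]
eef_rot: [-0.006, 0.973, -0.232, 0.019]
wrist_force: [-0.1, -0.7, 0.5]
opening: 0.651
```

{"fn": "drive_tool", "kwargs": {
  "deltas": [
    [[0,0,-0.04],0],
    [[0,0,0],0],
    [[0,0,0],0]
  ]
}}

```text
time_s: 5.65
eef_pos: [0.426, 0.2892, 0.086]
eef_rot: [-0.007, 0.972, -0.232, 0.02]
wrist_force: [-0.8, -0.3, 0.5]
opening: 0.649
```

{"fn": "drive_tool", "kwargs": {
  "deltas": [
    [[0,0,0.005],0],
    [[0,0,0.005],0],
    [[0,0,0.005],0],
    [[0,0,0.005],0],
    [[0,0,0.005],0],
    [[0,0,0.005],0],
    [[0,0,0.005],0],
    [[0,0,0.005],0],
    [[0,0,0],0],
    [[0,0,0],0]
  ]
}}

```text
time_s: 6.65
eef_pos: [0.4285, 0.2906, 0.1361]
eef_rot: [-0.01, 0.972, -0.232, 0.024]
wrist_force: [-0.8, 0.0, 0.0]
opening: 0.652
```

{"fn": "drive_tool", "kwargs": {
  "deltas": [
    [[0,0,0.05],0],
    [[0,0,0],0],
    [[0,0,0],0]
  ]
}}

```text
time_s: 6.95
eef_pos: [0.4275, 0.2901, 0.1856]
eef_rot: [-0.008, 0.972, -0.232, 0.022]
wrist_force: [0.3, 1.0, -0.4]
opening: 0.65
```

{"fn": "drive_tool", "kwargs": {
  "deltas": [
    [[0,0,-0.005],0],
    [[0,0,-0.005],0],
    [[0,0,-0.005],0],
    [[0,0,-0.005],0],
    [[0,0,-0.005],0],
    [[0,0,-0.005],0],
    [[0,0,-0.005],0],
    [[0,0,-0.005],0],
    [[0,0,-0.005],0],
    [[0,0,0],0]
  ]
}}

```text
time_s: 7.95
eef_pos: [0.4255, 0.2893, 0.1329]
eef_rot: [-0.007, 0.973, -0.232, 0.02]
wrist_force: [-0.5, -0.1, -0.1]
opening: 0.652
```

Run:
```python
from h import *
o=get_obs();q=o["eef_rot"];print(o["q"],o["eef_pos"],q,2*np.arctan2(q[2],q[1]),rot(q)[:,2])
```

```text
[ 0.37348757  0.13635603  1.87333454 -0.01311707  1.09186933  2.41825566] [0.42552755 0.28929131 0.13288265] [-0.00665562  0.97251647 -0.23189773  0.0197702 ] -0.4681600516042659 [ 0.04154053  0.00377607 -0.99912968]
```

{"fn": "drive_tool", "kwargs": {
  "deltas": [
    [[0,0,0.05],0],
    [[0,0,0],0],
    [[0,0,0],0],
    [[0,0,-0.01],0],
    [[0,0,-0.01],0],
    [[0,0,-0.01],0],
    [[0,0,-0.01],0],
    [[0,0,-0.01],0],
    [[0,0,0],0]
  ]
}}

```text
time_s: 8.85
eef_pos: [0.4235, 0.2884, 0.1266]
eef_rot: [-0.005, 0.973, -0.232, 0.018]
wrist_force: [-0.1, -0.4, -0.2]
opening: 0.647
```

{"fn": "drive_tool", "kwargs": {
  "deltas": [
    [[0,0,0.05],0],
    [[0,0,0],0],
    [[0,0,0],0],
    [[0,0,-0.01],0],
    [[0,0,-0.01],0],
    [[0,0,-0.01],0],
    [[0,0,-0.01],0],
    [[0,0,-0.01],0],
    [[0,0,0],0]
  ]
}}

```text
time_s: 9.75
eef_pos: [0.4209, 0.2873, 0.1186]
eef_rot: [-0.003, 0.973, -0.232, 0.014]
wrist_force: [0.2, 0.0, 0.5]
opening: 0.651
```

{"fn": "drive_tool", "kwargs": {
  "deltas": [
    [[0,0,0.05],0],
    [[0,0,0],0],
    [[0,0,0],0],
    [[0,0,-0.01],0],
    [[0,0,-0.01],0],
    [[0,0,-0.01],0],
    [[0,0,-0.01],0],
    [[0,0,-0.01],0],
    [[0,0,0],0]
  ]
}}

```text
time_s: 10.65
eef_pos: [0.4183, 0.2862, 0.1107]
eef_rot: [-0.0, 0.973, -0.232, 0.011]
wrist_force: [0.9, 0.1, 0.1]
opening: 0.651
```

{"fn": "drive_tool", "kwargs": {
  "deltas": [
    [[0.003,0.008,0],0.012],
    [[0,0,-0.01],0],
    [[0,0,-0.01],0],
    [[0,0,-0.01],0],
    [[0,0,-0.01],0],
    [[0,0,0],0]
  ]
}}

```text
time_s: 11.25
eef_pos: [0.4217, 0.2951, 0.0671]
eef_rot: [-0.0, 0.974, -0.226, 0.011]
wrist_force: [-1.0, -0.2, 0.8]
opening: 0.653
```

Run:
```python
from h import *
o=get_obs();q=o["eef_rot"];print(o["eef_pos"],q,2*np.arctan2(q[2],q[1]),rot(q)[:,2])
c=camera("wrist");save(c,"w4.png")
h=hsv(c);H,S,V=[h[...,i].astype(int) for i in range(3)]
k=blobs((H>20)&(H<34)&(S>150)&(V>80),100)[0]
r=cv2.minAreaRect(k);print(r);b=np.array([onz(c,*p,.038)[:2] for p in cv2.boxPoints(r)]);print(b.round(4).tolist(),b.mean(0))
```

```text
[0.42167919 0.29513657 0.06709212] [-4.56986464e-04  9.74157272e-01 -2.25618926e-01  1.06537175e-02] -0.45518292907927005 [ 0.020963   -0.00391701 -0.99977258]
((315.5, 288.0), (78.0, 63.0), 90.0)
[[0.4479, 0.3017], [0.4344, 0.2739], [0.3955, 0.2919], [0.4099, 0.3216]] [0.42195142 0.29728168]
```

View pics/w4.png

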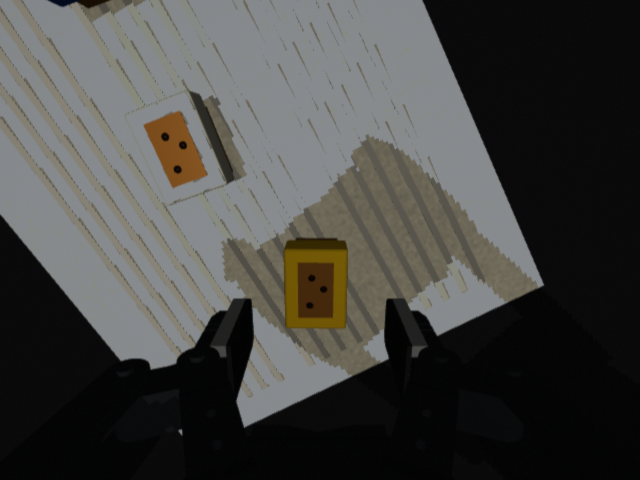

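The jaws straddle the yellow head at (316,288) squarely, so I'll descend and grip.

{"fn": "drive_tool", "kwargs": {
  "deltas": [
    [[0,0.001,-0.01],0],
    [[0,0,-0.01],0],
    [[0,0,-0.01],0],
    [[0,0,-0.006],0],
    [[0,0,0],0]
  ]
}}

```text
time_s: 11.8
eef_pos: [0.4225, 0.2964, 0.0291]
eef_rot: [-0.001, 0.974, -0.226, 0.011]
wrist_force: [0.3, -0.9, -0.0]
opening: 0.65
```

{"fn": "drive_tool", "kwargs": {
  "deltas": [
    [[-0.001,0,-0.005],0],
    [[0,0,-0.002],0],
    [[0,0,0],0]
  ]
}}

```text
time_s: 12.1
eef_pos: [0.4216, 0.2965, 0.0215]
eef_rot: [-0.001, 0.974, -0.226, 0.012]
wrist_force: [-0.2, -0.7, -0.1]
opening: 0.648
```

{"fn": "drive_tool", "kwargs": {
  "deltas": [
    [[0,0,0],0],
    [[0,0,0],0],
    [[0,0,0],0],
    [[0,0,0],0],
    [[0,0,0],0],
    [[0,0,0],0]
  ],
  "gripper": 0.0
}}

```text
time_s: 12.7
eef_pos: [0.4224, 0.2969, 0.0226]
eef_rot: [-0.002, 0.974, -0.226, 0.012]
wrist_force: [-1.1, -0.3, -0.6]
opening: 0.358
```

Run:
```python
from h import *
o=get_obs();q=o["eef_rot"];print(o["eef_pos"],q,2*np.arctan2(q[2],q[1]),rot(q)[:,2],o["opening"])
c=camera("wrist");save(c,"w5.png")
```

```text
[0.42236652 0.29685166 0.02260353] [-0.00165501  0.9741087  -0.22573657  0.01234934] -0.4554340878630463 [ 0.02480639 -0.00235107 -0.99968951] 0.3578703457204693
```

View pics/w5.png

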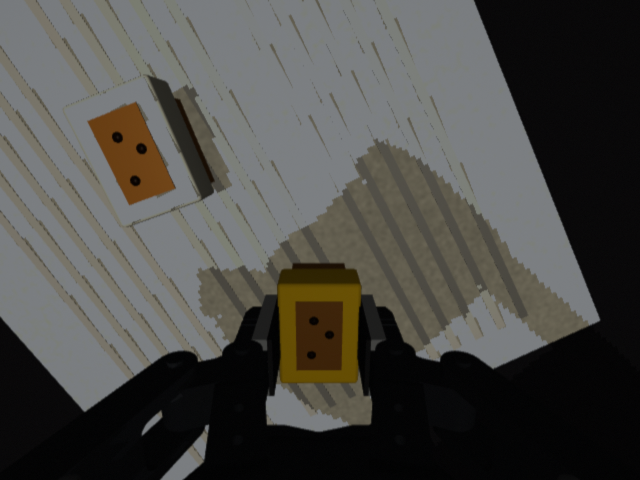

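Gripped at opening 0.358, about 30 mm, which fits the 32 mm side. Now I'll lift and carry.

{"fn": "drive_tool", "kwargs": {
  "deltas": [
    [[0,0,0.05],0],
    [[0,0,0.03],0],
    [[0,0,0],0],
    [[0.02,-0.033,0],0.08],
    [[0.02,-0.033,0],0.08],
    [[0.02,-0.033,0],0.08],
    [[0.02,-0.033,0],0.08],
    [[0.02,-0.033,0],0.08],
    [[0,0,0],0],
    [[0,0,0],0]
  ]
}}

```text
time_s: 13.75
eef_pos: [0.5197, 0.1247, 0.0958]
eef_rot: [-0.001, 1.0, -0.018, 0.007]
wrist_force: [-1.4, 0.5, -0.8]
opening: 0.358
```

```bash
cat >> h.py <<'E'
def st():
    o=get_obs();q=o["eef_rot"];p=2*np.arctan2(q[2],q[1]);z=rot(q)[:,2]
    print("pos",o["eef_pos"].round(4),"psi",round(p,4),"tilt tool x,y",round(z[0]*np.cos(p)+z[1]*np.sin(p),4),round(z[0]*np.sin(p)-z[1]*np.cos(p),4),"F",o["wrist_force"].round(1),"T",o["torque"].round(2),"op",round(o["opening"],3),"t",round(o["time_s"],2))
E
python3 -c "
from h import *
st()"
```

```text
pos [0.5197 0.1247 0.0958] psi -0.0368 tilt tool x,y 0.0144 -0.0024 F [-1.4  0.5 -0.8] T [ 0.02  0.   -0.01] op 0.358 t 13.75
```

{"fn": "drive_tool", "kwargs": {
  "deltas": [
    [[0,0,0.03],0],
    [[0,0,0],0],
    [[0.013,-0.02,0],0.05],
    [[0.013,-0.02,0],0.05],
    [[0.009,-0.012,0],0.03],
    [[0,0,0],0],
    [[0,0,0],0]
  ]
}}

```text
time_s: 14.45
eef_pos: [0.5483, 0.0783, 0.1197]
eef_rot: [-0.002, 0.999, 0.05, 0.002]
wrist_force: [-0.9, 1.1, -0.9]
opening: 0.359
```

```bash
python3 -c "
from h import *
st()
c=camera('wrist');save(c,'w6.png');c=camera('scene');save(c,'s6.png',(270,170,410,310),4);c=camera('top');save(c,'t6.png',(245,195,405,300),5);st()"
```

```text
pos [0.5483 0.0783 0.1197] psi 0.1005 tilt tool x,y 0.0039 -0.0043 F [-0.9  1.1 -0.9] T [0.   0.04 0.01] op 0.359 t 14.45
pos [0.5485 0.0784 0.1201] psi 0.1017 tilt tool x,y 0.0046 -0.004 F [-0.9  0.6 -0.5] T [0.02 0.01 0.05] op 0.357 t 14.6
```

View pics/w6.png

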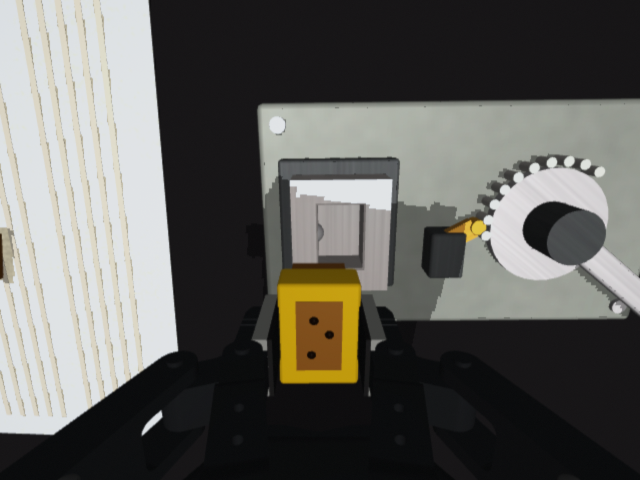

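View pics/s6.png

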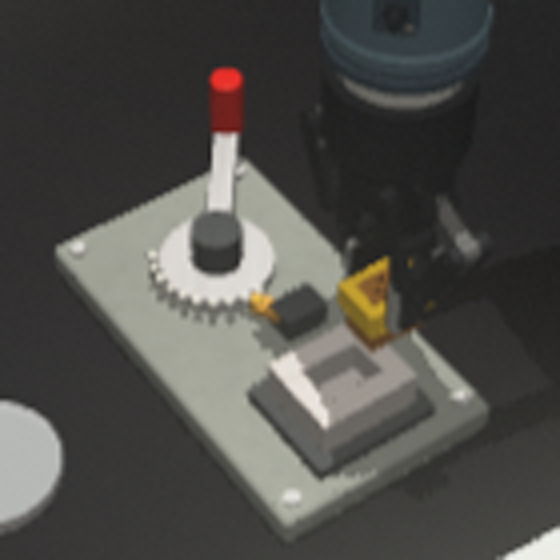

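View pics/t6.png

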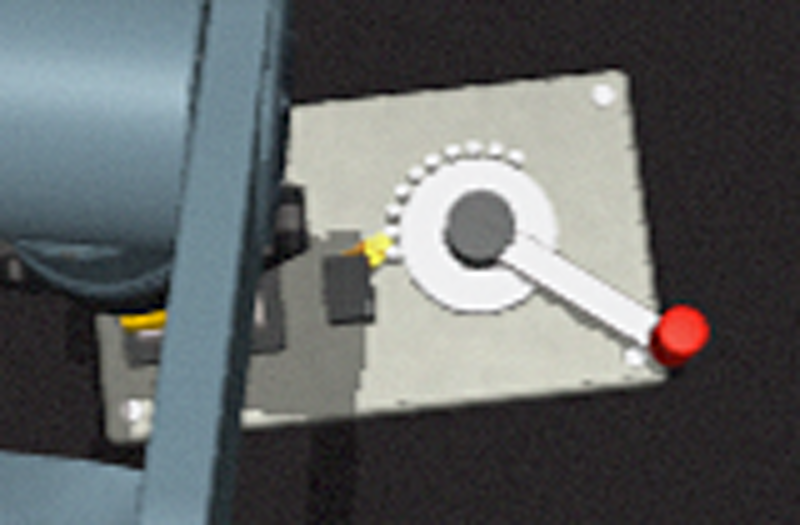

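The wrist view shows the rim near (290–392, 179–291) and the recess near (318–364, 203–263), with the block head ahead of it. I'll zoom in for the corners.

```bash
python3 -c "
from h import *
c=camera('wrist');save(c,'w7.png',(265,145,415,300),4.8);g=cv2.convertScaleAbs(c['frame'],alpha=1.8)
st()"
```

```text
pos [0.5488 0.0782 0.1204] psi 0.1019 tilt tool x,y 0.0051 -0.0039 F [ 0.8 -0.2 -0.3] T [ 0.03 -0.   -0.  ] op 0.355 t 14.65
```

View pics/w7.png

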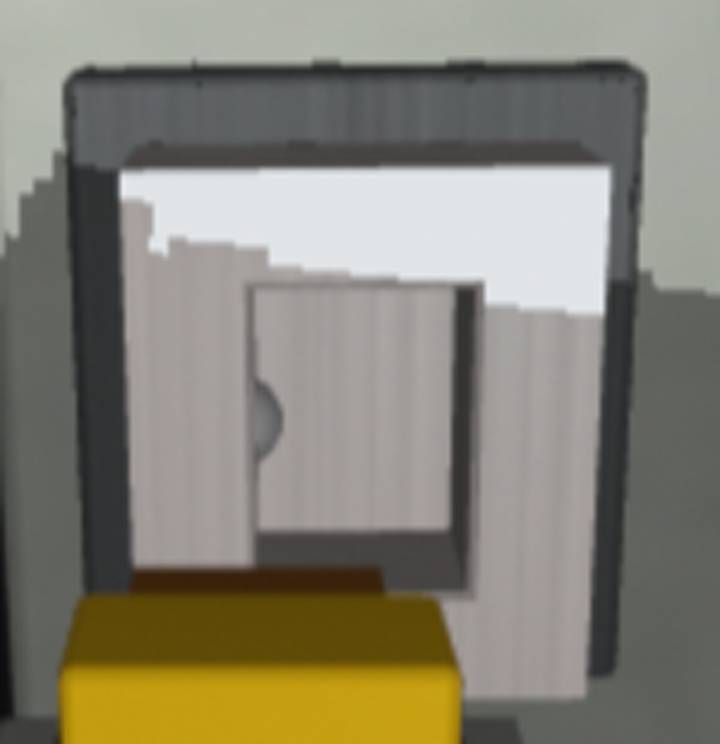

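```bash
python3 -c "
from h import *
c=camera('wrist');save(c,'w8.png',(265,255,375,395),5)
for z in(.060,.0625):
  P=lambda u,v:onz(c,265+u/4.8,145+v/4.8,z)[:2]
  a=[P(*x) for x in((119,168),(610,166),(587,697))];print('rim',(a[0]+a[2])/2,np.linalg.norm(a[1]-a[0]),np.linalg.norm(a[2]-a[1]))
  b=np.array([P(*x) for x in((246,284),(484,284),(474,597),(254,597))]);print('rec',b.mean(0),np.linalg.norm(b[1]-b[0]),np.linalg.norm(b[2]-b[1]))
  d=a[0]-a[1];e=a[1]-a[2];print('yaw',np.arctan2(-d[0],d[1]),np.arctan2(e[1],e[0]))
st()"
```

```text
rim [0.56684199 0.06715391] 0.055962237799542874 0.06607613892493003
rec [0.56683143 0.06706341] 0.02766808575572098 0.039020029033419834
yaw 0.10698046846889828 0.11828884861591688
rim [0.56757079 0.06738069] 0.05527438582263364 0.06526397335448149
rec [0.56756037 0.0672913 ] 0.02732800737014 0.03854041983326906
yaw 0.10698046846889835 0.11828884861591689
pos [0.549  0.0781 0.1205] psi 0.1018 tilt tool x,y 0.0054 -0.0038 F [-0.5 -0.1 -0.1] T [-0.02 -0.02  0.  ] op 0.361 t 14.7
```

View pics/w8.png

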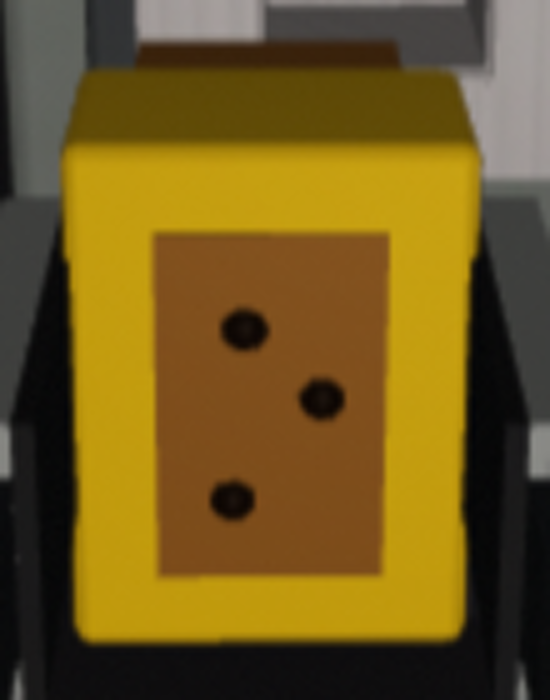

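```bash
python3 -c "
from h import *
c=camera('wrist');st()
for z in(.134,.1358,.138):
  P=lambda u,v:onz(c,265+u/5,255+v/5,z)[:2]
  a=np.array([P(*x) for x in((64,146),(481,146),(463,642),(75,642))]);print(z,a.mean(0),[np.linalg.norm(a[i]-a[i-1]).round(4) for i in range(4)])
  d=a[0]-a[1];e=a[1]-a[2];f=a[0]-a[3];print('yaw',np.arctan2(-d[0],d[1]),np.arctan2(e[1],e[0]),np.arctan2(f[1],f[0]))
t=camera('top');s=camera('scene')
"
```

```text
pos [0.5491 0.0779 0.1206] psi 0.1018 tilt tool x,y 0.0056 -0.0037 F [-0.6  0.2 -0.8] T [-0.03 -0.01  0.04] op 0.36 t 14.75
0.134 [0.5470317  0.07736001] [np.float64(0.0449), np.float64(0.0317), np.float64(0.0449), np.float64(0.0323)]
yaw 0.10365181828730413 0.10351115164556436 0.09029682249411963
0.1358 [0.54813259 0.07747254] [np.float64(0.0443), np.float64(0.0313), np.float64(0.0442), np.float64(0.0319)]
yaw 0.1036518182872999 0.1035111516455645 0.09029682249411951
0.138 [0.54947812 0.07761008] [np.float64(0.0435), np.float64(0.0308), np.float64(0.0435), np.float64(0.0313)]
yaw 0.1036518182873017 0.10351115164556461 0.09029682249411991
```

{"fn": "drive_tool", "kwargs": {
  "deltas": [
    [[0.006,-0.004,0],0.005],
    [[0.006,-0.004,0],0.005],
    [[0.004,-0.001,0],0],
    [[0,0,0],0],
    [[0,0,0],0]
  ]
}}

```text
time_s: 15.35
eef_pos: [0.5674, 0.0675, 0.1211]
eef_rot: [-0.002, 0.998, 0.056, 0.003]
wrist_force: [-0.1, -0.1, -0.1]
opening: 0.359
```

```bash
python3 -c "
from h import *
st();c=camera('wrist');save(c,'w9.png',(250,130,420,400),3);
c=camera('scene');save(c,'s9.png',(300,200,400,300),5);st()"
```

```text
pos [0.5674 0.0675 0.1211] psi 0.1118 tilt tool x,y 0.0069 -0.0034 F [-0.1 -0.1 -0.1] T [ 0.    0.04 -0.04] op 0.359 t 15.35
pos [0.5672 0.0676 0.1211] psi 0.1119 tilt tool x,y 0.0068 -0.0034 F [-0.2 -0.4  0.4] T [ 0.06 -0.01  0.02] op 0.361 t 15.45
```

View pics/w9.png

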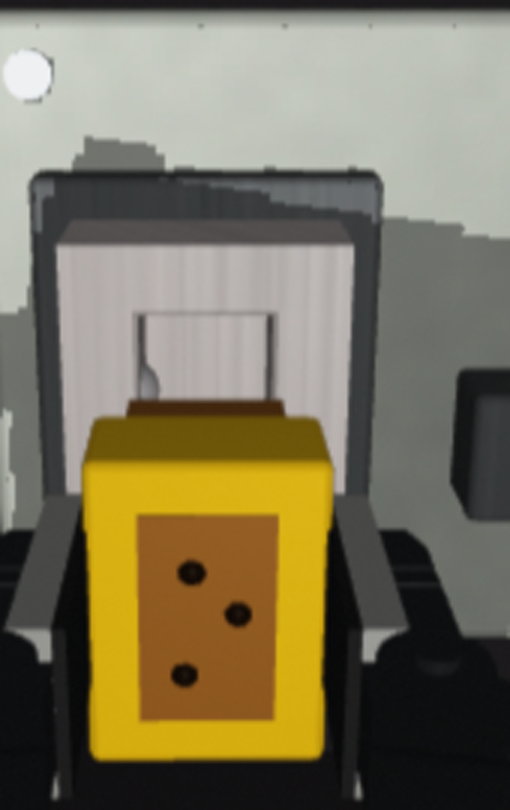

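View pics/s9.png

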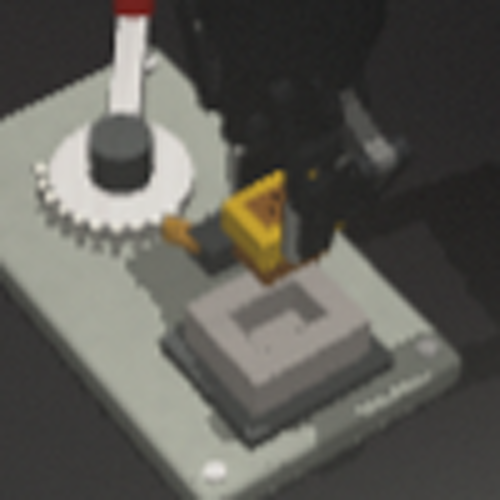

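The block sits ahead of the recess and is laterally centred on it. I'll descend near the rim and look again.

{"fn": "drive_tool", "kwargs": {
  "deltas": [
    [[0.0005,0,-0.025],0],
    [[0,0,0],0],
    [[0,0,0],0],
    [[0,0,0],0]
  ]
}}

```text
time_s: 15.85
eef_pos: [0.568, 0.068, 0.0972]
eef_rot: [-0.002, 0.998, 0.056, 0.004]
wrist_force: [-0.2, -0.4, -0.5]
opening: 0.36
```

```bash
python3 -c "
from h import *
st();c=camera('wrist');save(c,'w10.png',(250,160,420,400),3.3);
c=camera('scene');save(c,'s10.png',(310,210,390,290),7);st()"
```

```text
pos [0.568  0.068  0.0972] psi 0.1124 tilt tool x,y 0.0079 -0.0033 F [-0.2 -0.4 -0.5] T [0.04 0.01 0.01] op 0.36 t 15.85
pos [0.5687 0.0679 0.0977] psi 0.1123 tilt tool x,y 0.0094 -0.003 F [-0.6  0.1 -0.6] T [-0.05  0.03  0.02] op 0.359 t 15.95
```

View pics/w10.png

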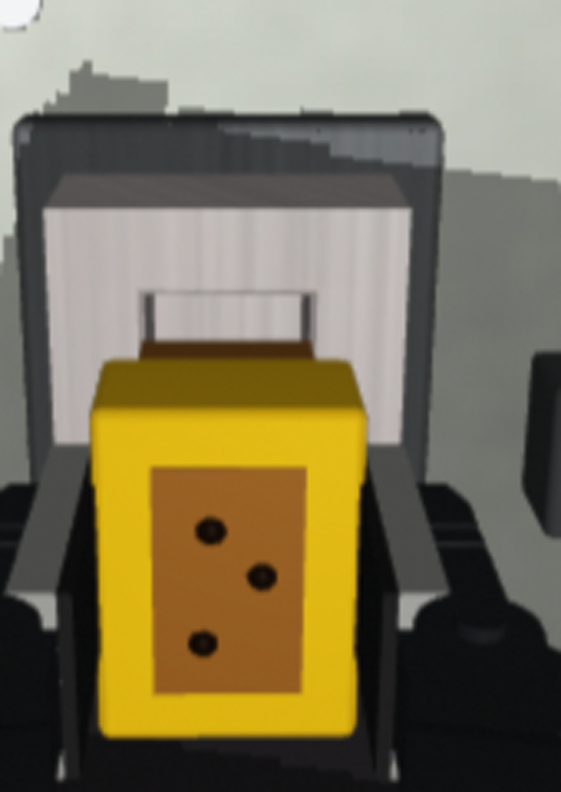

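View pics/s10.png

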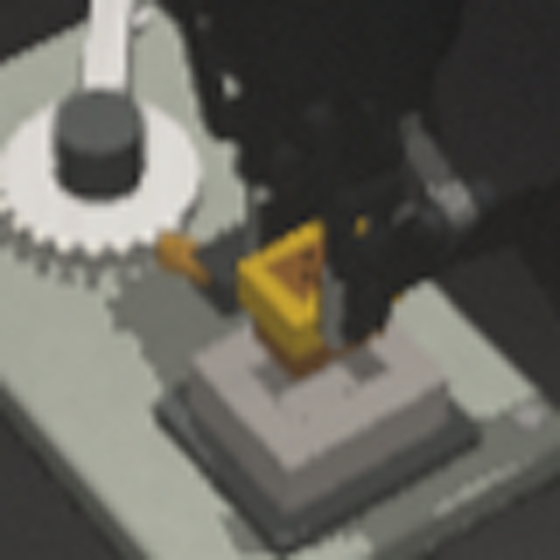

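{"fn": "drive_tool", "kwargs": {
  "deltas": [
    [[-0.001,-0.0005,-0.008],0],
    [[0,0,-0.006],0],
    [[0,0,0],0]
  ]
}}

```text
time_s: 16.25
eef_pos: [0.5684, 0.0673, 0.084]
eef_rot: [-0.002, 0.998, 0.056, 0.006]
wrist_force: [-0.4, 0.4, -0.2]
opening: 0.356
```

```bash
python3 -c "
from h import *
st();c=camera('wrist');save(c,'w11.png',(250,160,420,400),3.3);
c=camera('scene');save(c,'s11.png',(310,210,390,290),7);st()"
```

```text
pos [0.5684 0.0673 0.084 ] psi 0.1125 tilt tool x,y 0.0119 -0.0024 F [-0.4  0.4 -0.2] T [-0.04 -0.03 -0.02] op 0.356 t 16.25
pos [0.5687 0.0673 0.0846] psi 0.1125 tilt tool x,y 0.0125 -0.0023 F [ 0.1  0.7 -0.9] T [ 0.03  0.03 -0.09] op 0.359 t 16.35
```

View pics/w11.png

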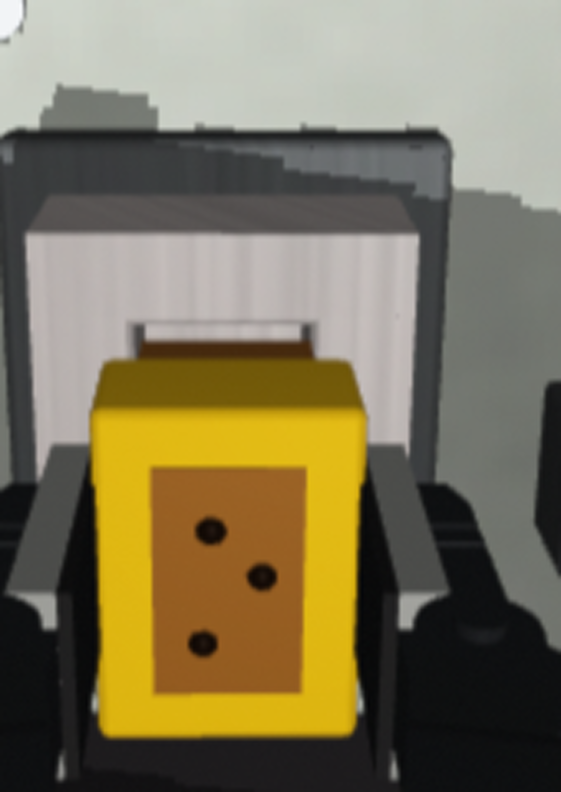

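View pics/s11.png

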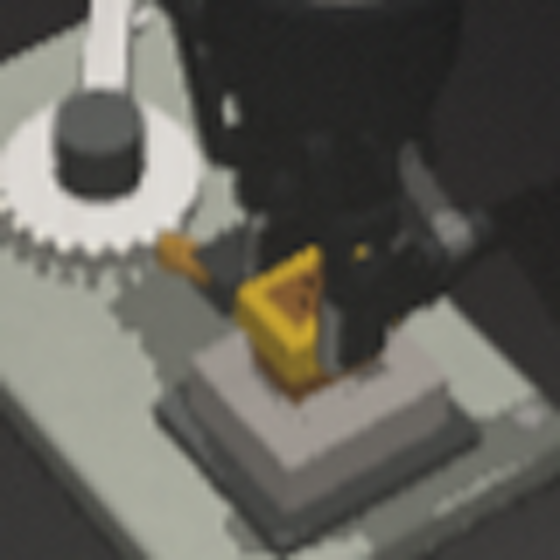

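```bash
python3 -c "
from h import *
c=camera('wrist');st();ax=np.array([np.cos(.1125),np.sin(.1125)])
o=get_obs()['eef_pos'][:2]
for n,v,z in(('recess front',322,.06),('shank bottom front',342,.062),('sh3',342,.065),('rim front',234,.06),('head top front',409,.1),('head top back',737,.1)):
  p=onz(c,250+227/3.3,160+v/3.3,z)[:2];print(n,((p-o)@ax).round(4))
"
```

```text
pos [0.5689 0.0673 0.0848] psi 0.1125 tilt tool x,y 0.0129 -0.0022 F [ 1.1  0.  -1.1] T [-0.05  0.01  0.01] op 0.357 t 16.4
recess front 0.0175
shank bottom front 0.0151
sh3 0.0162
rim front 0.0308
head top front 0.021
head top back -0.0231
```

{"fn": "drive_tool", "kwargs": {
  "deltas": [
    [[-0.001,0.0004,-0.003],0],
    [[0,0,-0.003],0],
    [[0,0,-0.003],0],
    [[0,0,0],0]
  ]
}}

```text
time_s: 16.8
eef_pos: [0.568, 0.0677, 0.0754]
eef_rot: [-0.001, 0.998, 0.056, 0.007]
wrist_force: [0.2, -0.3, -1.0]
opening: 0.356
```

```bash
python3 -c "
from h import *
st()"
```

```text
pos [0.568  0.0677 0.0754] psi 0.1126 tilt tool x,y 0.0134 -0.0021 F [ 0.2 -0.3 -1. ] T [-0.02 -0.04 -0.06] op 0.356 t 16.8
```

It is 7 mm into the recess with no contact force, so I'll press on past the ball.

{"fn": "drive_tool", "kwargs": {
  "deltas": [
    [[0,0,-0.004],0],
    [[0,0,-0.004],0],
    [[0,0,-0.004],0]
  ]
}}

```text
time_s: 17.1
eef_pos: [0.5686, 0.067, 0.0644]
eef_rot: [-0.001, 0.998, 0.057, 0.007]
wrist_force: [-4.2, 1.1, 7.6]
opening: 0.356
```

```bash
python3 -c "
from h import *
st()"
```

```text
pos [0.5686 0.067  0.0644] psi 0.1131 tilt tool x,y 0.0139 -0.0006 F [-4.2  1.1  7.6] T [0.19 0.74 0.06] op 0.356 t 17.1
```

{"fn": "drive_tool", "kwargs": {
  "deltas": [
    [[-0.001,0,-0.003],0],
    [[0,0,-0.003],0]
  ]
}}

```text
time_s: 17.3
eef_pos: [0.5687, 0.067, 0.0616]
eef_rot: [-0.0, 0.998, 0.057, 0.008]
wrist_force: [-19.8, 0.4, 43.9]
opening: 0.359
```

```bash
python3 -c "
from h import *
st();c=camera('wrist');save(c,'w12.png',(250,160,420,400),3.3);
c=camera('scene');save(c,'s12.png',(310,210,390,290),7);st()"
```

```text
pos [0.5687 0.067  0.0616] psi 0.1137 tilt tool x,y 0.0152 -0.0 F [-19.8   0.4  43.9] T [-0.29  3.11 -0.01] op 0.359 t 17.3
pos [0.5685 0.067  0.0617] psi 0.1138 tilt tool x,y 0.0151 0.0001 F [-12.3  -0.1  24.8] T [-0.23  1.91 -0.04] op 0.359 t 17.4
```

View pics/w12.png

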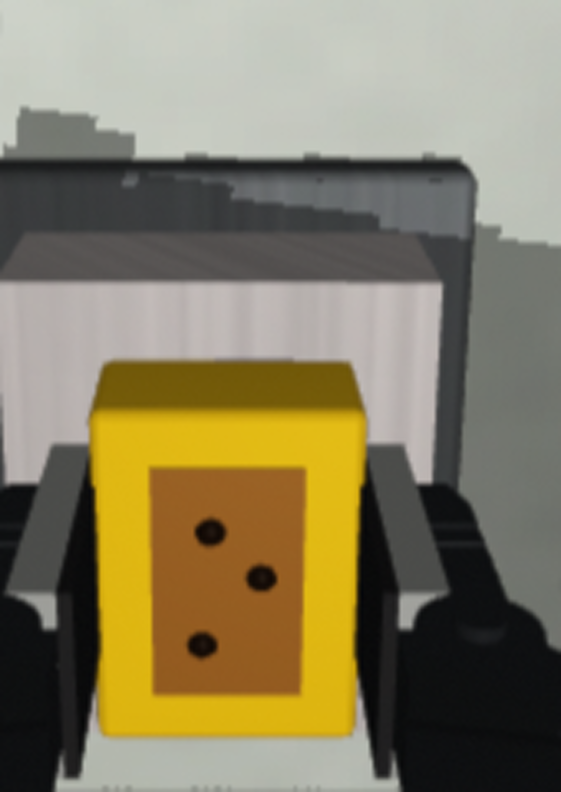

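View pics/s12.png

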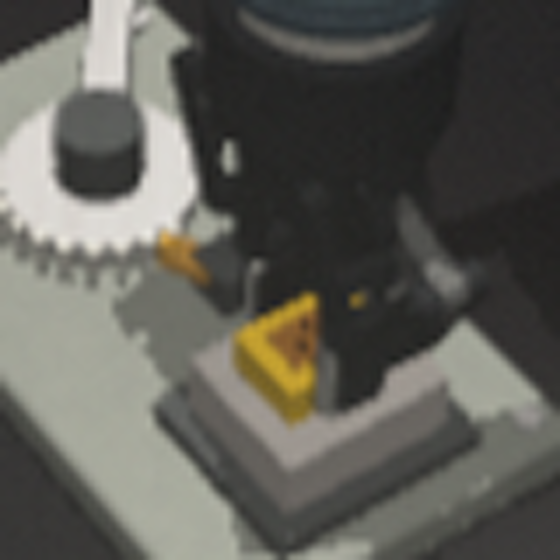

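The head lies on the rim with no amber shank visible, and the push peaked at 44 N. I'll release, rise and check it.

{"fn": "drive_tool", "kwargs": {
  "deltas": [
    [[0,0,0.001],0],
    [[0,0,0],0],
    [[0,0,0],0],
    [[0,0,0],0]
  ],
  "gripper": 0.6
}}

```text
time_s: 17.8
eef_pos: [0.5692, 0.0671, 0.0633]
eef_rot: [-0.0, 0.998, 0.057, 0.009]
wrist_force: [-0.4, -0.2, 0.3]
opening: 0.598
```

{"fn": "drive_tool", "kwargs": {
  "deltas": [
    [[0,0,0.04],0],
    [[0,0,0.03],0],
    [[-0.02,0,0],0],
    [[-0.02,0,0],0],
    [[0,0,0],0],
    [[0,0,0],0]
  ]
}}

```text
time_s: 18.4
eef_pos: [0.5274, 0.0669, 0.1327]
eef_rot: [-0.001, 0.998, 0.057, 0.007]
wrist_force: [-0.4, 0.3, -1.1]
opening: 0.598
```

```bash
python3 -c "
from h import *
st();c=camera('wrist');save(c,'w13.png');
c=camera('scene');save(c,'s13.png',(310,210,390,290),7);st()"
```

```text
pos [0.5274 0.0669 0.1327] psi 0.1131 tilt tool x,y 0.0134 -0.0007 F [-0.4  0.3 -1.1] T [ 0.01 -0.04 -0.  ] op 0.598 t 18.4
pos [0.5275 0.0669 0.1324] psi 0.1131 tilt tool x,y 0.0127 -0.0008 F [-0.5 -0.4 -0.3] T [0.01 0.01 0.01] op 0.601 t 18.5
```

View pics/w13.png

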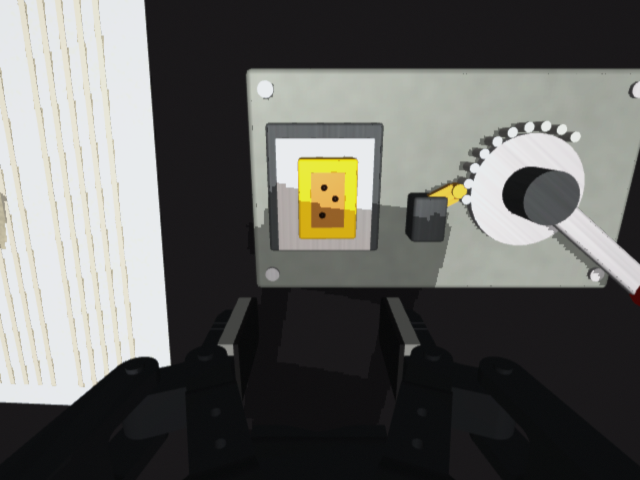

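View pics/s13.png

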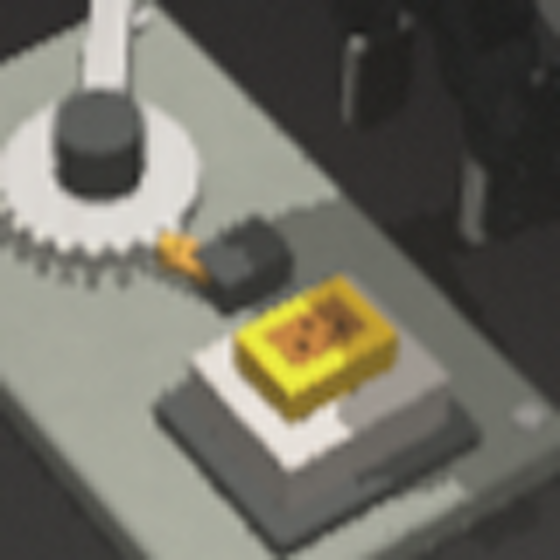

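The wrist view shows the head centred on the rim at (328,198), and the scene view shows it flat. As insurance I'll press on top with the fingers shut.

{"fn": "drive_tool", "kwargs": {
  "deltas": [
    [[0.02,0,0],0],
    [[0.017,0,-0.015],0],
    [[0,0,-0.015],0],
    [[0,0,-0.008],0],
    [[0,0,0],0],
    [[0,0,0],0],
    [[0,0,0],0]
  ],
  "gripper": 0.0
}}

```text
time_s: 19.2
eef_pos: [0.5654, 0.0669, 0.0904]
eef_rot: [-0.001, 0.998, 0.056, 0.004]
wrist_force: [0.0, 0.0, 0.3]
opening: 0.003
```

```bash
python3 -c "
from h import *
st()"
```

```text
pos [0.5654 0.0669 0.0904] psi 0.113 tilt tool x,y 0.0089 -0.0017 F [0.  0.  0.3] T [ 0.04 -0.01  0.01] op 0.003 t 19.2
```

{"fn": "drive_tool", "kwargs": {
  "deltas": [
    [[0,0,-0.005],0],
    [[0,0,-0.003],0],
    [[0,0,-0.002],0]
  ]
}}

```text
time_s: 19.5
eef_pos: [0.566, 0.0669, 0.0814]
eef_rot: [-0.001, 0.998, 0.057, 0.006]
wrist_force: [-0.4, 0.4, 0.3]
opening: -0.001
```

{"fn": "drive_tool", "kwargs": {
  "deltas": [
    [[0,0,-0.002],0],
    [[0,0,-0.002],0]
  ]
}}

```text
time_s: 19.7
eef_pos: [0.5661, 0.0672, 0.0778]
eef_rot: [-0.001, 0.998, 0.057, 0.006]
wrist_force: [-7.7, 0.4, 20.2]
opening: -0.001
```

Contact came at z ≈ 0.078, which is rim 0.060 plus the 18 mm head, and it held 20 N, so the block is home. Now to the lever.

{"fn": "drive_tool", "kwargs": {
  "deltas": [
    [[0,0,0.04],0],
    [[0,0,0.05],0],
    [[0,0,0],0.1],
    [[-0.005,-0.03,0],0.13],
    [[-0.005,-0.03,0],0.13],
    [[-0.005,-0.03,0],0.13],
    [[-0.005,-0.03,0],0.13],
    [[-0.005,-0.03,0],0.13],
    [[0,0,0],0.1],
    [[0,0,0],0.1]
  ],
  "gripper": 0.7
}}

```text
time_s: 20.7
eef_pos: [0.5399, -0.088, 0.172]
eef_rot: [-0.002, 0.852, 0.524, 0.006]
wrist_force: [0.3, 0.3, -1.0]
opening: 0.698
```

```bash
python3 -c "
from h import *
st();c=camera('wrist');save(c,'w14.png');c=camera('scene');save(c,'s14.png',(270,170,410,310),4);st()"
```

```text
pos [ 0.5399 -0.088   0.172 ] psi 1.1029 tilt tool x,y 0.0121 0.0034 F [ 0.3  0.3 -1. ] T [ 0.06 -0.04  0.  ] op 0.698 t 20.7
pos [ 0.54   -0.0876  0.172 ] psi 1.1003 tilt tool x,y 0.012 0.0035 F [-0.   0.4 -0.4] T [-0.02  0.05 -0.03] op 0.705 t 20.8
```

View pics/w14.png

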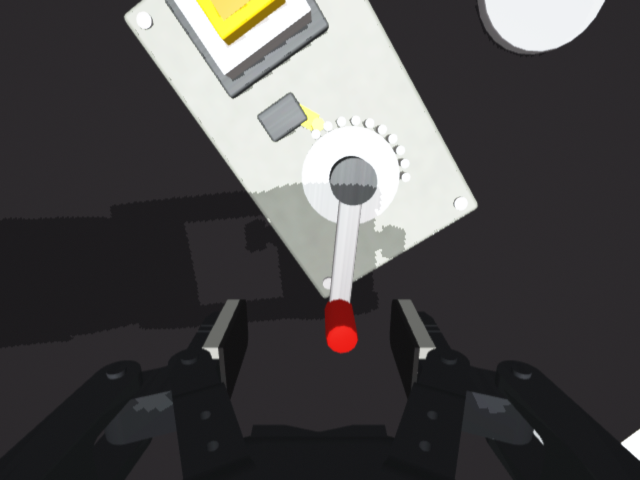

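View pics/s14.png

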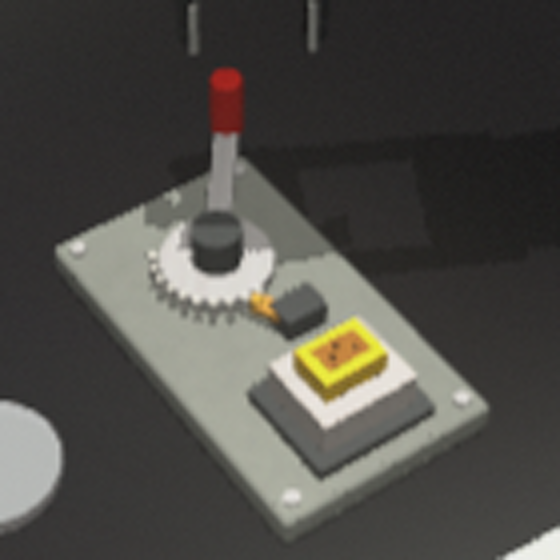

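The wrist view shows the knob's top at about (342,339), between the jaws, and the hub top at about (353,181). The block is flush. I'll measure the knob and hub.

```bash
python3 -c "
from h import *
c=camera('wrist');st()
h=hsv(c);H,S,V=[h[...,i].astype(int) for i in range(3)]
k=blobs(((H<5)|(H>175))&(S>150)&(V>190),50)[0];e=cv2.fitEllipse(k);print(e)
kn=onz(c,*e[0],.1);hub=onz(c,353,181,.066);print('knob',kn,'hub',hub,'r',np.linalg.norm((kn-hub)[:2]),'ang',np.arctan2(*(kn-hub)[1::-1]))
print('diam',np.linalg.norm(onz(c,e[0][0]-e[1][0]/2,e[0][1],.1)-onz(c,e[0][0]+e[1][0]/2,e[0][1],.1)))
"
```

```text
pos [ 0.54   -0.0871  0.172 ] psi 1.0977 tilt tool x,y 0.0121 0.0033 F [-0.  -0.2 -0.8] T [-0.   -0.02 -0.05] op 0.698 t 20.85
((342.002197265625, 339.08697509765625), (25.576515197753906, 29.232343673706055), 87.12379455566406)
knob [ 0.5293233  -0.14602864  0.1       ] hub [ 0.58135588 -0.06061975  0.066     ] r 0.1000103409265103 ang -2.1179657665616767
diam 0.01694908476326298
```

{"fn": "drive_tool", "kwargs": {
  "deltas": [
    [[-0.003,-0.018,0],0.1],
    [[-0.003,-0.018,0],0.1],
    [[-0.003,-0.016,0],0.08],
    [[0,0,0],0],
    [[0,0,0],0]
  ]
}}

```text
time_s: 21.35
eef_pos: [0.5311, -0.1379, 0.1717]
eef_rot: [-0.003, 0.772, 0.635, 0.006]
wrist_force: [0.4, 0.8, -0.5]
opening: 0.698
```

```bash
python3 -c "
from h import *
st();c=camera('wrist');save(c,'w15.png')
h=hsv(c);H,S,V=[h[...,i].astype(int) for i in range(3)]
k=blobs(((H<5)|(H>175))&(S>150)&(V>190),50)
for x in k[:2]: print(cv2.fitEllipse(x)[0],onz(c,*cv2.fitEllipse(x)[0],.1))"
```

```text
pos [ 0.5311 -0.1379  0.1717] psi 1.3762 tilt tool x,y 0.0129 0.0029 F [ 0.4  0.8 -0.5] T [ 0.03  0.05 -0.03] op 0.698 t 21.35
(315.5792541503906, 270.5624694824219) [ 0.52908466 -0.1461077   0.1       ]
```

View pics/w15.png

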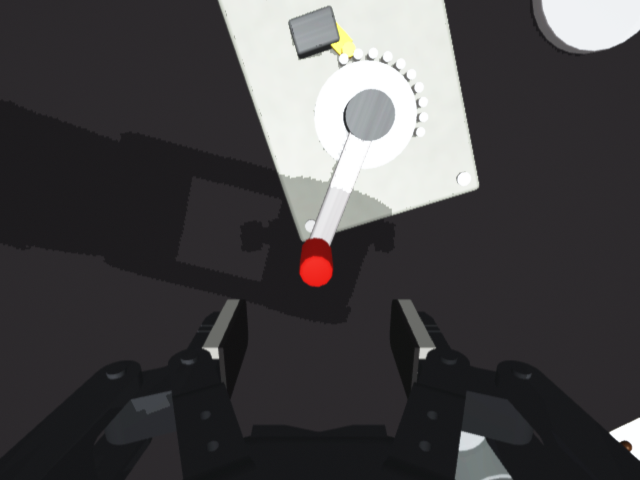

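The knob is confirmed at (0.529, −0.146). Next I'll align and descend.

{"fn": "drive_tool", "kwargs": {
  "deltas": [
    [[-0.002,-0.007,-0.01],0],
    [[0,0,-0.02],0],
    [[0,0,-0.02],0],
    [[0,0,-0.02],0],
    [[0,0,-0.01],0],
    [[0,0,0],0]
  ]
}}

```text
time_s: 22.0
eef_pos: [0.5288, -0.1424, 0.0869]
eef_rot: [-0.003, 0.773, 0.634, 0.006]
wrist_force: [0.2, -0.7, -0.6]
opening: 0.698
```

```bash
python3 -c "
from h import *
st();c=camera('wrist');save(c,'w16.png')"
```

```text
pos [ 0.5288 -0.1424  0.0869] psi 1.373 tilt tool x,y 0.0128 0.0035 F [ 0.2 -0.7 -0.6] T [-0.03 -0.02  0.05] op 0.698 t 22.0
```

View pics/w16.png

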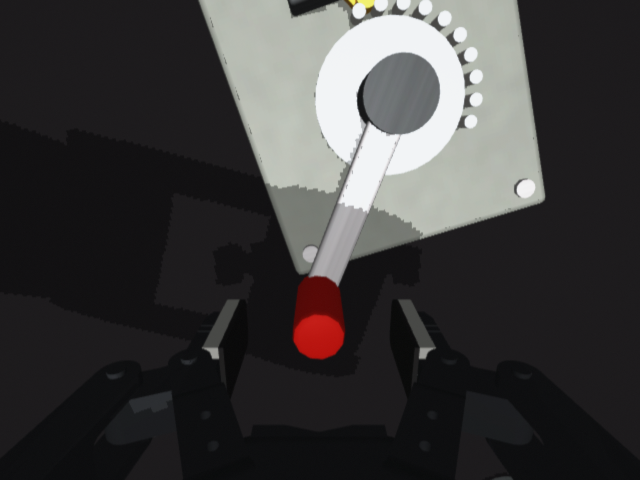

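{"fn": "drive_tool", "kwargs": {
  "deltas": [
    [[0,-0.003,-0.008],0],
    [[0,-0.0005,-0.006],0],
    [[0,0,-0.002],0],
    [[0,0,0],0]
  ]
}}

```text
time_s: 22.45
eef_pos: [0.5309, -0.1472, 0.0728]
eef_rot: [-0.0, 0.774, 0.634, 0.007]
wrist_force: [0.1, -0.5, 1.6]
opening: 0.699
```

{"fn": "drive_tool", "kwargs": {
  "deltas": [
    [[0,0,0],0],
    [[0,0,0],0],
    [[0,0,0],0],
    [[0,0,0],0],
    [[0,0,0],0],
    [[0,0,0],0]
  ],
  "gripper": 0.0
}}

```text
time_s: 23.05
eef_pos: [0.5289, -0.1469, 0.0737]
eef_rot: [-0.002, 0.774, 0.634, 0.006]
wrist_force: [-0.7, 0.6, -0.0]
opening: 0.237
```

```bash
python3 -c "
from h import *
st();c=camera('wrist');save(c,'w17.png')"
```

```text
pos [ 0.5289 -0.1469  0.0737] psi 1.3723 tilt tool x,y 0.0112 0.0041 F [-0.7  0.6 -0. ] T [ 0.14  0.15 -0.26] op 0.237 t 23.05
```

View pics/w17.png

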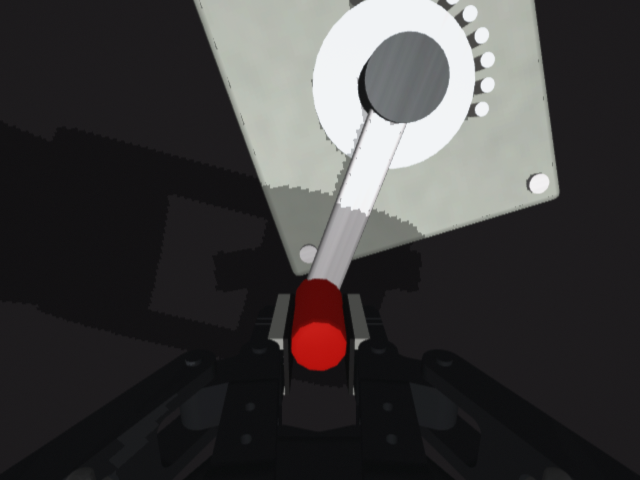

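Gripped at opening 0.237, about 20 mm, which fits the 22 mm knob. First click:

{"fn": "drive_tool", "kwargs": {
  "deltas": [
    [[0.0043,-0.0025,0],0],
    [[0.0045,-0.0023,0],0],
    [[0.0046,-0.002,0],0],
    [[0.0047,-0.0018,0],0],
    [[0,0,0],0]
  ]
}}

```text
time_s: 23.6
eef_pos: [0.5412, -0.1548, 0.0733]
eef_rot: [-0.008, 0.771, 0.637, -0.0]
wrist_force: [-0.1, 1.7, -0.1]
opening: 0.238
```

```bash
cat >> h.py <<'E'
def lev():
    p=get_obs()["eef_pos"][:2];k=p+[0.0001,0.0009]-[.5814,-.0606]
    print("r",np.linalg.norm(k).round(4),"dang",(np.arctan2(k[1],k[0])+2.118).round(3),"chord",np.linalg.norm(p-[.5289,-.1469]).round(4))
E
python3 -c "
from h import *
st();lev()"
```

```text
pos [ 0.5412 -0.1548  0.0733] psi 1.3803 tilt tool x,y 0.0096 -0.0125 F [-0.1  1.7 -0.1] T [ 0.18 -0.11  0.34] op 0.238 t 23.6
r 0.1015 dang 0.141 chord 0.0146
```

{"fn": "drive_tool", "kwargs": {
  "deltas": [
    [[0.0046,-0.0015,0],0],
    [[0.0047,-0.0012,0],0],
    [[0,0,0],0],
    [[0,0,0],0]
  ]
}}

```text
time_s: 24.0
eef_pos: [0.5498, -0.1588, 0.0733]
eef_rot: [-0.008, 0.77, 0.638, -0.002]
wrist_force: [-3.1, 0.4, 2.0]
opening: 0.234
```

```bash
python3 -c "
from h import *
st();lev();c=camera('wrist');save(c,'w18.png')"
```

```text
pos [ 0.5498 -0.1588  0.0733] psi 1.3845 tilt tool x,y 0.0062 -0.0151 F [-3.1  0.4  2. ] T [-0.02  0.3   0.43] op 0.234 t 24.0
r 0.1023 dang 0.234 chord 0.0241
```

View pics/w18.png

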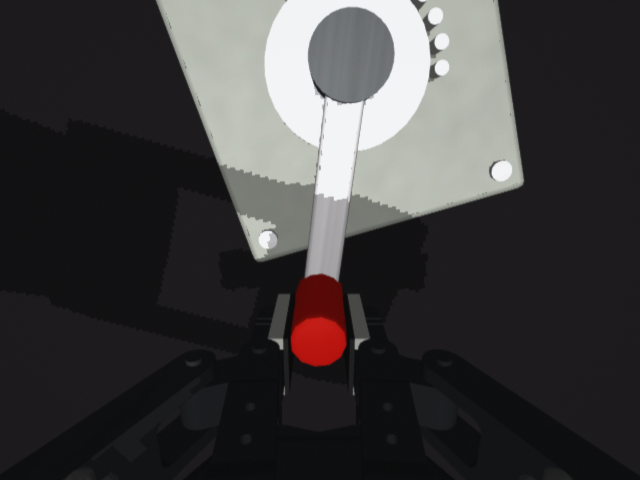

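The lever is at about the first click. Second click:

{"fn": "drive_tool", "kwargs": {
  "deltas": [
    [[0.0048,-0.0009,0],0],
    [[0.0049,-0.0007,0],0],
    [[0.0049,-0.0005,0],0],
    [[0.005,-0.0002,0],0],
    [[0.005,0,0],0],
    [[0,0,0],0],
    [[0,0,0],0]
  ]
}}

```text
time_s: 24.75
eef_pos: [0.569, -0.165, 0.0733]
eef_rot: [-0.009, 0.769, 0.639, -0.009]
wrist_force: [-1.0, 0.4, 0.2]
opening: 0.237
```

```bash
python3 -c "
from h import *
st();lev()"
```

```text
pos [ 0.569  -0.165   0.0733] psi 1.387 tilt tool x,y -0.0021 -0.0262 F [-1.   0.4  0.2] T [-0.08 -0.13  0.68] op 0.237 t 24.75
r 0.1042 dang 0.429 chord 0.044
```

{"fn": "drive_tool", "kwargs": {
  "deltas": [
    [[0.004,0.001,0],0],
    [[0.002,0.001,0],0],
    [[0,0,0],0],
    [[0,0,0],0]
  ]
}}

```text
time_s: 25.15
eef_pos: [0.5742, -0.1664, 0.0733]
eef_rot: [-0.008, 0.769, 0.639, -0.011]
wrist_force: [-1.7, -0.4, 0.6]
opening: 0.235
```

```bash
python3 -c "
from h import *
st();lev();c=camera('wrist');save(c,'w19.png');c=camera('scene');save(c,'s19.png',(270,170,410,310),4)
h=hsv(c);H,S,V=[h[...,i].astype(int) for i in range(3)]
"
```

```text
pos [ 0.5742 -0.1664  0.0733] psi 1.3856 tilt tool x,y -0.0077 -0.0262 F [-1.7 -0.4  0.6] T [-0.09 -0.11 -0.09] op 0.235 t 25.15
r 0.1051 dang 0.48 chord 0.0493
```

View pics/w19.png

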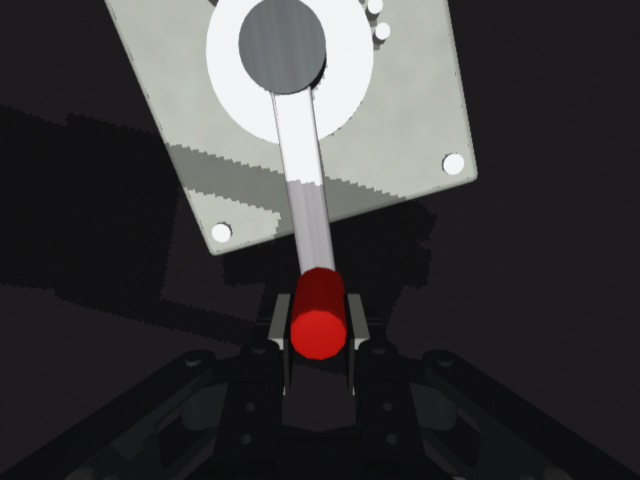

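View pics/s19.png

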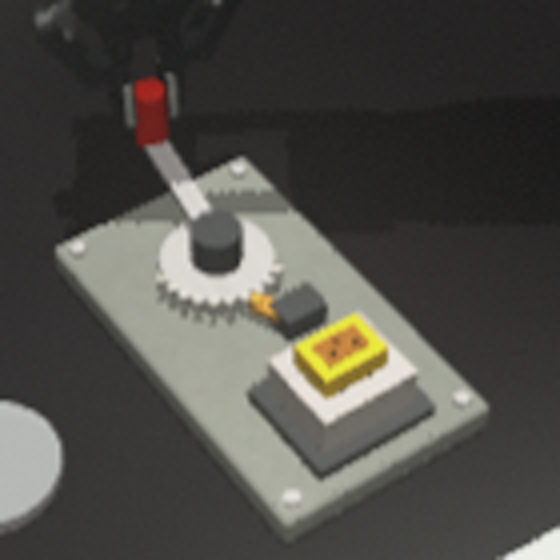

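```bash
cat >> h.py <<'E'
def kn():
    c=camera("wrist");h=hsv(c);H,S,V=[h[...,i].astype(int) for i in range(3)]
    k=blobs(((H<5)|(H>175))&(S>150)&(V>165),50)[0];e=cv2.fitEllipse(k);p=onz(c,*e[0],.1)[:2];d=p-[.5814,-.0606]
    print("knob px",np.round(e[0]),np.round(e[1]),p.round(4),"r",np.linalg.norm(d).round(4),"dang",(np.arctan2(d[1],d[0])+2.118).round(3),"chord",np.linalg.norm(p-[.529,-.146]).round(4))
E
python3 -c "
from h import *
st();kn()"
```

```text
pos [ 0.5742 -0.1664  0.0734] psi 1.386 tilt tool x,y -0.0079 -0.0261 F [-0.8 -1.  -0.4] T [-0.3  -0.2  -0.13] op 0.235 t 25.25
knob px [317. 334.] [47. 54.] [ 0.5769 -0.1605] r 0.1 dang 0.502 chord 0.05
```

The wrist image puts the knob at +0.502 rad with r = 0.100, which is exactly the second click. Third click, approached carefully:

{"fn": "drive_tool", "kwargs": {
  "deltas": [
    [[0.005,0.0008,0],0],
    [[0.005,0.001,0],0],
    [[0.005,0.0012,0],0],
    [[0.0048,0.0014,0],0],
    [[0,0,0],0]
  ]
}}

```text
time_s: 25.8
eef_pos: [0.5898, -0.1678, 0.0734]
eef_rot: [-0.007, 0.768, 0.64, -0.019]
wrist_force: [2.6, 1.8, -3.4]
opening: 0.239
```

```bash
python3 -c "
from h import *
st();kn()"
```

```text
pos [ 0.5898 -0.1678  0.0734] psi 1.3893 tilt tool x,y -0.019 -0.0351 F [ 2.6  1.8 -3.4] T [ 0.2  -0.99 -0.11] op 0.239 t 25.8
knob px [317. 330.] [47. 54.] [ 0.593  -0.1599] r 0.1 dang 0.663 chord 0.0655
```

{"fn": "drive_tool", "kwargs": {
  "deltas": [
    [[0.004,0.002,0],0],
    [[0.002,0.002,0],0],
    [[0,0,0],0],
    [[0,0,0],0]
  ]
}}

```text
time_s: 26.25
eef_pos: [0.5964, -0.1673, 0.0735]
eef_rot: [-0.004, 0.767, 0.641, -0.02]
wrist_force: [3.0, -3.6, -1.9]
opening: 0.235
```

```bash
python3 -c "
from h import *
st();kn()"
```

```text
pos [ 0.5964 -0.1673  0.0735] psi 1.3916 tilt tool x,y -0.0251 -0.0326 F [ 3.  -3.6 -1.9] T [-0.42 -1.07  0.54] op 0.235 t 26.25
knob px [318. 329.] [47. 54.] [ 0.5997 -0.1589] r 0.1 dang 0.732 chord 0.0719
```

{"fn": "drive_tool", "kwargs": {
  "deltas": [
    [[0.0015,0.0008,0],0],
    [[0,0,0],0],
    [[0,0,0],0],
    [[0,0,0],0],
    [[0,0,0],0]
  ]
}}

```text
time_s: 26.8
eef_pos: [0.5971, -0.1672, 0.0735]
eef_rot: [-0.004, 0.766, 0.642, -0.022]
wrist_force: [-0.6, -3.8, -2.0]
opening: 0.238
```

```bash
python3 -c "
from h import *
st();kn();c=camera('wrist');save(c,'w20.png');c=camera('scene');save(c,'s20.png');c=camera('scene');save(c,'s21.png',(270,170,410,310),4);st();kn()"
```

```text
pos [ 0.5971 -0.1672  0.0735] psi 1.3945 tilt tool x,y -0.0279 -0.0343 F [-0.6 -3.8 -2. ] T [-0.47 -0.51  0.5 ] op 0.238 t 26.8
knob px [317. 329.] [47. 54.] [ 0.6004 -0.1588] r 0.1 dang 0.738 chord 0.0725
pos [ 0.5971 -0.1672  0.0735] psi 1.3945 tilt tool x,y -0.0278 -0.0344 F [-0.4 -3.6 -2. ] T [-0.48 -0.55  0.6 ] op 0.232 t 27.0
knob px [317. 329.] [47. 54.] [ 0.6004 -0.1588] r 0.1 dang 0.738 chord 0.0725
```

View pics/s20.png

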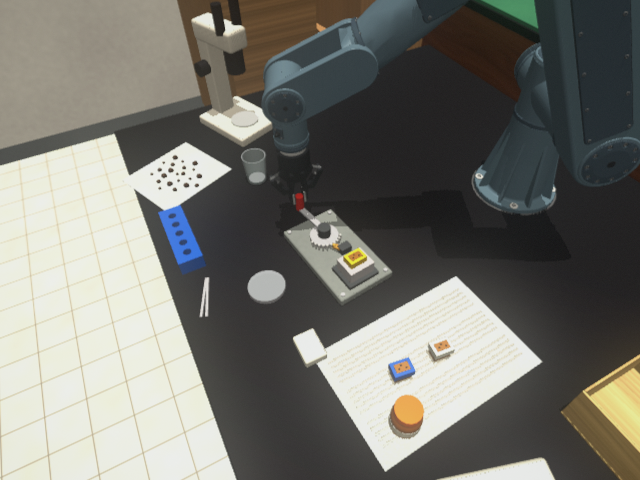

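View pics/s21.png

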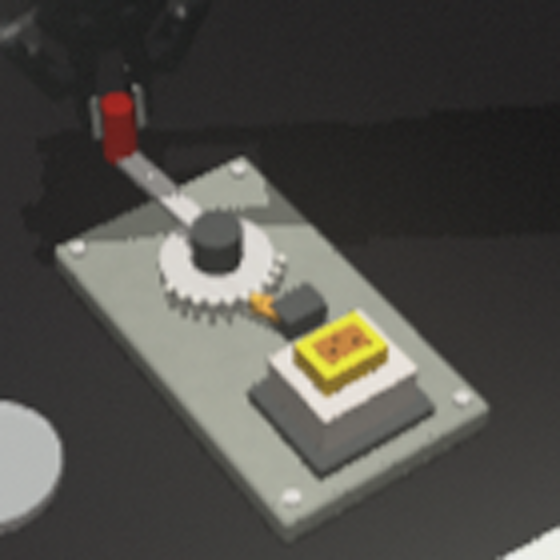

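View pics/w20.png

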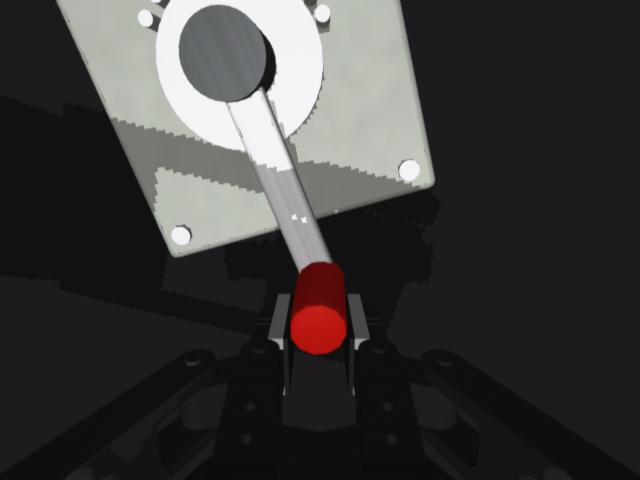

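The knob is held between the pads at +0.738 rad with chord 72.5 mm, and it is stable. The block is flush and the bystanders are where they were. I'm handing in.

```bash
python3 -c "
from bench import hand_in
print(hand_in())"
```

```text
the job is handed in; nothing more can be done
None
```

I pressed the yellow block into the recess, then swung the lever three clicks anticlockwise and handed in with the gripper still closed on the knob. It took about 27 s of the 70 s allowed; the hand-in itself reports no verdict.

**Block:** After placing it, I pushed on top with the fingers shut. They met the head at z ≈ 0.078 m and it held against 20 N. That matches a rim height of about 0.060 m plus the 18 mm head. The last views show it flat and centred on the chuck, with the arm well clear of it. The force on the way in peaked at 44 N at the wrist. This push went through the fingers, not the arm or gripper body.

**Lever:** The wrist camera puts the knob at +0.738 rad from its start (target 0.75), 72.5 mm in a straight line from its start (window 64.6–82.5 mm). The reading was steady over the last two checks, and I saw no overshoot. The gripper is still on the knob at opening 0.235. I could not measure the finger contact force directly, only that the fingers stopped on the knob with the grip force applied.

**Bystanders:** The final scene picture shows the other blocks and objects where they were. I judged this by eye and did not measure it.

**Disagreements and drift:**
- **Top camera:** it read x about 3–6 mm lower than the wrist camera, so I used the wrist camera.
- **Tool tilt:** small tilts built up over the moves, about 0.03–0.04 rad along each tool axis at the end.
- **Grip on the knob:** the fingers slid a few millimetres outward along it during the swing.

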